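# Half-close the bayonet canister for sealing

### The job

The measuring pail is still standing in the open canister: lift it out and hang it by its bail handle on the hook of the stand. Then put the lid on the canister, lugs down through the two slots until the lid is flush on the rim, and twist it clockwise (seen from above) only half-way, until the seal eyes of lid and canister line up one above the other; never turn it as far as the lock click. The lid springs back if released, so finish while still gripping it there, at rest, and leave the pail hanging and the other goods on the bench undisturbed.

Things in the scene. Friction and masses are not known exactly. Their poses are not given: they have to be found in the camera images.
- canister: Round aluminium canister, 104 mm outside diameter, 100 mm tall, on a 120 mm round dark foot bolted to the bench: it cannot move. Origin: centre of its underside at bench level, z up. Inner floor at 20 mm. The flat rim (6 mm thick) has a 68 mm round opening with two slots at +x and -x, 22 mm wide (along y), out to 48 mm from the axis, for the lid's lugs. Same after a half turn.
- mouth (a point): Centre of the canister's rim, 100 mm above the bench; axes as the canister's. Turning: lugs enter with the lid's x along the canister's x (0 degrees, either way round) and then turn only clockwise seen from above, under the rim, to a stop at about 90 degrees. Sprung catches are met at about 65 degrees and click over at about 72.
- seal_eye (a point): One of the canister's two steel wire seal eyes (13 mm), on its side wall 10 mm below the rim, 58 mm from the axis, 45 degrees clockwise from the +x slot (the other is opposite, beside the -x slot). The lid is half-way (45 degrees) when its own eyes are right above these.
- return_ring (a joint): Sprung ring inside the canister's neck, rad: 0 at rest, grows clockwise as the lid's lugs push it round. It lags the lid by up to 18 degrees of free play (lid at 45 degrees: about 0.5 to 0.7) and pushes the lid back with 0.10 N m at 0, rising by 0.10 N m per rad.
- lid: Loose aluminium bayonet lid, about 160 g, on the bench, standing on its plug. Origin: centre of the plug's underside, z up. Plug 62 mm diameter, 18 mm tall, its foot tapered to 52 mm. Two lugs on it along +x and -x, out to 42 mm from the axis, 10 mm wide (y), 4 to 10 mm above the origin. Disc 98 mm diameter from 18 to 23 mm, a seal eye on its edge at +x and -x (to 64 mm). Same after a half turn.
- lid_grip (a point): Middle of the lid's black grip bar, 38 mm above the lid's origin; axes as the lid's. Bar 62 mm long (x), 14 mm thick (y), 30 mm tall, from 23 to 53 mm above the lid's origin. Lid home: its disc rests on the canister's rim, lid origin 82 mm above the canister's origin, this point at 120 mm; 2 mm vertical play once turned.
- pail: Small steel measuring pail, about 110 g, at the start upright in the canister. Origin: centre of its underside, z up. Cup 44 mm diameter, 40 mm tall. Rigid bail of 5 mm wire in the pail's y-z plane: uprights at y = +-20.5 mm and a level bar along y at 100 mm; the window under it is 36 mm wide, from 40 to 97 mm up, open along x. Same after a half turn.
- pail_grip (a point): In the pail's wooden grip block, on its axis, 122 mm above the pail's origin; axes as the pail's. The block stands on the bail's bar: 12 mm (x) by 26 mm (y), from 100 to 142 mm above the pail's origin.
- pail_bar (a point): Middle of the bail's level bar, 100 mm above the pail's origin, on its axis.
- hook_stand: Hook stand of 8 mm steel rod, fixed to the bench. Origin: bench level, centre of its round foot (110 mm diameter, 12 mm tall), z up. Post at x = +40 mm; at 160 mm (rod centre) a level bar runs from it towards -x to x = -36 mm, then turns up; the free end is at x = -40 mm, its top 182 mm above the bench. The bail goes over the free end moving towards +x. Nothing stands above it.
- hook_seat (a point): Where the bail should sit: top of the hook's level bar, midway between post and upturned end, 164 mm above the bench; axes as the stand's.
- candle_a: Bystander: white candle jar with dark lid, 62 mm diameter, 62 mm tall.
- candle_b: Bystander: amber candle jar with dark lid, 56 mm diameter, 70 mm tall.
- tape_roll: Bystander: roll of tape lying flat, 76 mm diameter, 48 mm tall.
- tin: Bystander: steel tin, 56 mm diameter, 45 mm tall.
- pump_a: Bystander: green pump bottle, 58 mm diameter, 174 mm tall.
- pump_b: Bystander: clear pump bottle, 58 mm diameter, 174 mm tall.
- carton: Bystander: closed cardboard box, 100 by 120 by 85 mm.

How it is judged:
By the outcome, as a careful person would: the job done as asked, in the order asked, and still so for the second after the job is handed in, while the arm keeps its last pose, push and grip.
It also fails if it takes over 72 s, if anything falls off the work surface, if the arm or the gripper's body presses on something with over 40 N, if the wrist force passes 120 N, or if a joint passes its speed limit or range.

### The arm

A 6-joint arm with a two-finger parallel gripper is mounted at the origin on the work surface. World frame = base frame: x ahead of the robot, y to its left, z up, the work surface at z = 0. Lengths are in m, angles in rad, forces in N, time in s.
With the tool pointing down it reaches from about 0.375 to 0.975 m from the base axis. Payload 3.8 kg.
Tool frame: the origin (TCP) lies between the finger pads; the fingertips stand 22 mm ahead of it and the grasp point (between the pads) lies 3 mm ahead of it (bot.finger_overhang is the distance from the TCP to the fingertips, in m); x points along the fingers, y is the direction in which the jaws open and shut, and the axes are right-handed (so a half turn about x gives the same grasp; the last joint's range is limited). The gripper opens to 85 mm and grips with 20 to 120 N. Pads are 22 mm wide; open, the fingers measure 114 mm over their backs; the gripper's body (76 mm by 85 mm) begins 54 mm behind the grasp point. The pads swing forward as they close: fully open they stand 13 mm farther back than shut.
Start: joints at [1.151, 0.264, 1.604, -0, 1.274, -0.037], TCP at [0.252, 0.626, 0.225] pointing down, gripper open.
Joint ranges: [-2.63, 2.63], [-0.94, 2.18], [0.31, 2.57], [-1.31, 4.45], [0, 2.66], [-2.55, 2.55]. Speed limits (rad/s): [2.57, 2.57, 3.14, 3.14, 3.14, 3.14].

### API

Orientations are given as a rotation vector (axis times angle).
In Python, from workcell import bot gives the robot as it stands. The module is installed in compiled form; this text tells all that it offers.
- The arm moves only by the tool arm_command, never from a script. Its argument "series" is a list that holds one entry, the list of rows, each a list of 7 numbers: the turn, a rotation vector about the tool's x, y, z in rad, then the shift along the tool's x, y, z in cm, then the opening, from 0 (shut) to 1 (fully open). In form: [[[rx, ry, rz, x, y, z, grip], ...]]. A call has 1 to 10 rows; each row shifts and turns the pose as measured when the row begins, along the tool's axes as they then stand; what a row does not reach is not made up. A row lasts 1/10 s, in which the tool goes at most 50 mm and 8.59 degrees, less where a joint would pass 70% of its speed; a pose out of reach is approached as far as the arm can. A call is refused whole if a number of a shift passes 5 or a number of a turn 0.15, either way. A call with a gripper value outside its range is refused whole. The fingers move at their own pace and stop on an object; "newtons" is the grip in N (left out, the last holds). Time passes only in rows, so rows that do not move let the fingers close. It gives the time, the measured TCP pose, the force and the opening at its end, in the units of the state.
- bot.read_state(): the state, without advancing time (a new reading comes with each control period).
- bot.read_camera(name): name is "scene" or "top" or "wrist"; returns (picture, depth): 480x640x3 uint8, blue, green, red; 480x640 float32, m along the optical axis (not along the pixel's ray), 0 where there is no reading.
- bot.camera_info(name): a dict with "K" (3x3 intrinsics, pixels), "dist_coeffs" ([k1, k2, p1, p2, k3] as OpenCV has them; the pictures are not rectified), "extrinsics" (4x4, takes a point from camera to world coordinates). Camera axes: x right, y down, z forward; pixel columns grow to the right and rows downward; lengths in m; the calibration is good to about 2 mm. A picture is of the moment at which its call begins: read the wrist's pose just before it. camera_info takes no time and is no camera call; for the wrist camera it gives the pose at the moment of the call.
- bot.finish_job(): hands the job in, once; it reports no verdict.
The state is a dict: "time": time; "q": joint angles; "joint_vel": joint speeds; "joint_torque": joint torques, N m; "tool_pos": TCP position; "tcp_rot": TCP orientation; "wrist_force": force on the tool from outside, world axes, zero at the start; "torque": the same for the moment, N m; "width": opening from 0.0 (shut) to 1.0 (fully open).
Only numpy, scipy, OpenCV 4.12 (cv2) and the standard library are available. Lean on these libraries where they do the work, as an engineer would, in place of code of your own. Each camera call takes 0.05 s, during which the arm holds its last target.

## Working session

There is one attempt and no reset: what is moved stays moved. The work goes in short steps, Python scripts to look and compute and a tool call to move; the robot and the scene stay as the last step left them, time stands still between calls to the robot, and variables do not carry over. Pictures are saved under pics/ and viewed, and the job is handed in when it is done.

Besides the shell and the picture viewer there is one more tool, called as name([rows], argument=value, ...), one row to a line, values as JSON. arm_command: Moves the arm, as the interface text tells. Its arguments: {"type":"object","properties":{"series":{"type":"array"},"newtons":{"type":"number"}},"required":["series"]}

```bash
mkdir -p pics; python3 - <<'E'
from workcell import bot
import cv2,numpy as np
s=bot.read_state();print(s)
for n in ("scene","top","wrist"):
    i=bot.camera_info(n);p,d=bot.read_camera(n);cv2.imwrite(f"pics/{n}0.png",p);np.savez(f"pics/{n}0.npz",p=p,d=d,**{k:np.array(v) for k,v in i.items()})
    print(n,i)
E
```

```text
{'time': 0.0, 'q': array([ 1.15110524e+00,  2.64788732e-01,  1.60541878e+00, -2.95117352e-05,
        1.27369737e+00, -3.68700689e-02]), 'joint_vel': array([ 0.00173858, -0.00025589,  0.00019703,  0.00057224,  0.00102396,
       -0.00092455]), 'joint_torque': array([ 5.22842493e-04, -5.15085983e+01, -3.67333603e+01, -1.72167743e-04,
        1.25973884e-02, -5.12116088e-06]), 'tool_pos': array([0.2518179 , 0.62544147, 0.2241139 ]), 'tcp_rot': array([ 0.29856521,  1.55034808, -0.30213111]), 'wrist_force': array([-0.15733271,  0.69246985, -0.17803231]), 'torque': array([0.03363719, 0.03525763, 0.01130404]), 'width': 1.0024249919022072}
scene {'K': array([[455.2112845 ,   0.        , 322.57257855],
       [  0.        , 455.2112845 , 238.0212675 ],
       [  0.        ,   0.        ,   1.        ]]), 'dist_coeffs': array([-0.00537502,  0.        ,  0.        ,  0.        ,  0.        ]), 'extrinsics': array([[-0.09200455,  0.80781566, -0.58221046,  1.08484046],
       [ 0.99575343,  0.0765203 , -0.05118347,  0.04261027],
       [ 0.00320411, -0.58444717, -0.81142544,  0.82903507],
      
[... 381 characters left out ...]
       [-0.99955678, -0.02968076,  0.00229924,  0.00553335],
       [ 0.00400443, -0.21058507, -0.97756733,  1.0663879 ],
       [ 0.        ,  0.        ,  0.        ,  1.        ]])}
wrist {'K': array([[407.29776231,   0.        , 322.04550811],
       [  0.        , 407.29776231, 237.58149593],
       [  0.        ,   0.        ,   1.        ]]), 'dist_coeffs': array([-0.01586516,  0.        ,  0.        ,  0.        ,  0.        ]), 'extrinsics': array([[ 0.3737531 ,  0.88012751,  0.29271862,  0.17572818],
       [ 0.92752669, -0.35407766, -0.11967974,  0.65641192],
       [-0.0016883 ,  0.31623501, -0.94867938,  0.37216431],
       [ 0.        ,  0.        ,  0.        ,  1.        ]])}
```

View pics/scene0.png

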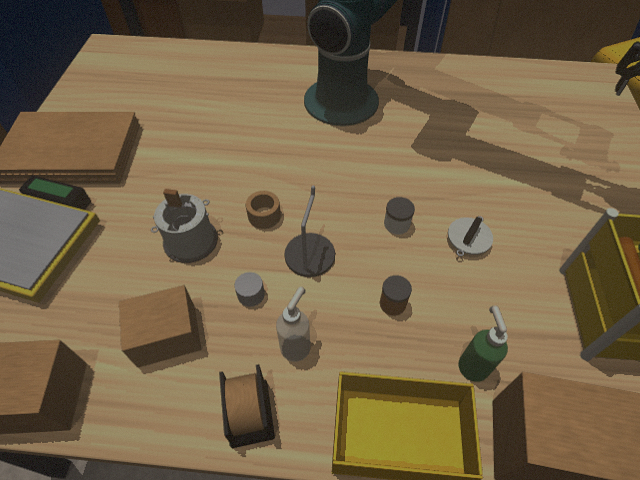

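View pics/top0.png

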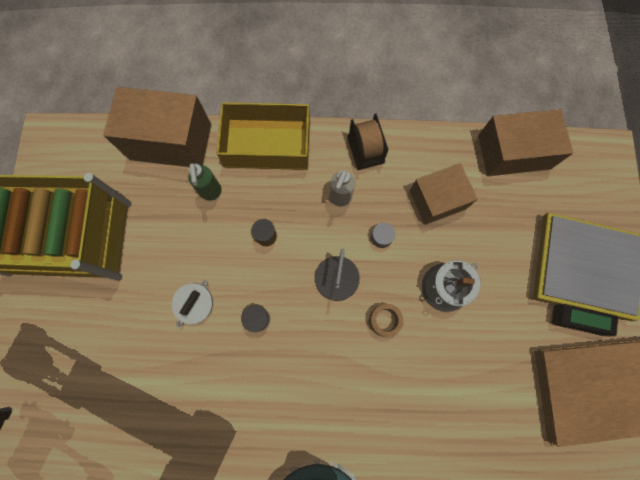

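View pics/wrist0.png

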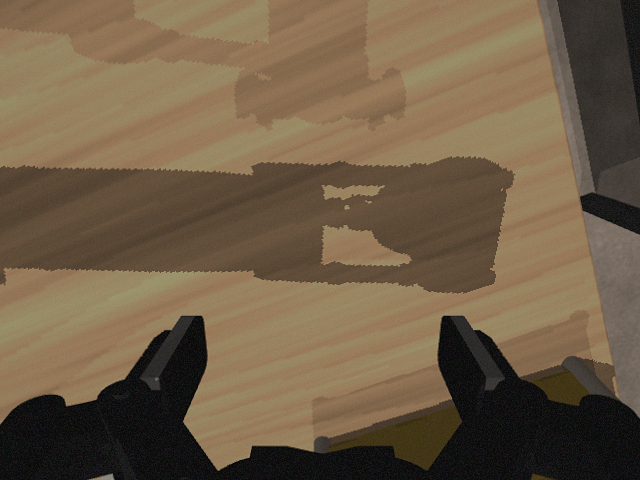

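```bash
cat > h.py <<'E'
import numpy as np,cv2
from scipy.spatial.transform import Rotation as R
def load(f):
    z=np.load(f);return z
def rays(z,uv):
    uv=np.asarray(uv,float).reshape(-1,1,2)
    n=cv2.undistortPoints(uv,z['K'],z['dist_coeffs']).reshape(-1,2)
    d=np.c_[n,np.ones(len(n))];E=z['extrinsics']
    return E[:3,3],d@E[:3,:3].T
def onz(z,uv,h):
    o,d=rays(z,uv);t=(h-o[2])/d[:,2];return o+d*t[:,None]
def cloud(z):
    h,w=z['d'].shape;u,v=np.meshgrid(np.arange(w),np.arange(h))
    o,d=rays(z,np.c_[u.ravel(),v.ravel()]);P=o+d*z['d'].reshape(-1,1)
    return P.reshape(h,w,3)
def proj(z,P):
    E=np.linalg.inv(z['extrinsics'])
    return cv2.projectPoints(np.asarray(P,float).reshape(-1,1,3),cv2.Rodrigues(E[:3,:3])[0],E[:3,3],z['K'],z['dist_coeffs'])[0].reshape(-1,2)
E
python3 - <<'E'
from h import *
t=load('pics/top0.npz')['p'];s=load('pics/scene0.npz')['p']
def c(im,u,v,r=48): return cv2.resize(im[v-r:v+r,u-r:u+r],(380,380),interpolation=cv2.INTER_CUBIC)
a=np.hstack([c(t,452,285),c(t,192,304)]);cv2.imwrite('pics/c1.png',a)
a=np.hstack([c(s,185,225),c(s,470,235)]);cv2.imwrite('pics/c2.png',a)
a=np.hstack([c(s,310,230,56),c(t,337,278)]);cv2.imwrite('pics/c3.png',a)
z=load('pics/top0.npz');P=cloud(z)
for u,v in [(452,285),(466,268),(472,282),(192,304),(205,300),(337,285),(264,232),(255,318),(385,320),(383,235),(205,185),(341,185),(443,193),(320,400)]: print(u,v,P[v,u].round(4))
E
```

```text
452 285 [ 0.5247 -0.3102  0.0234]
466 268 [ 0.5554 -0.3207  0.099 ]
472 282 [ 0.5158 -0.3108  0.1632]
192 304 [0.4594 0.3099 0.0405]
205 300 [0.471  0.2842 0.0239]
337 285 [ 0.4997 -0.0257  0.182 ]
264 232 [0.6315 0.1451 0.0713]
255 318 [0.4314 0.1554 0.0641]
385 320 [ 0.4378 -0.1508 -0.0011]
383 235 [ 0.6392 -0.1393  0.0439]
205 185 [0.7324 0.2854 0.1055]
341 185 [ 0.7186 -0.03    0.1705]
443 193 [ 0.7366 -0.2771  0.0859]
320 400 [2.473e-01 1.500e-03 1.000e-04]
```

View pics/c1.png

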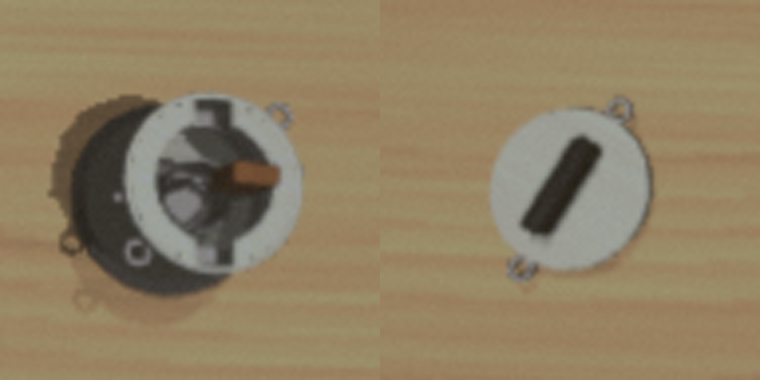

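View pics/c2.png

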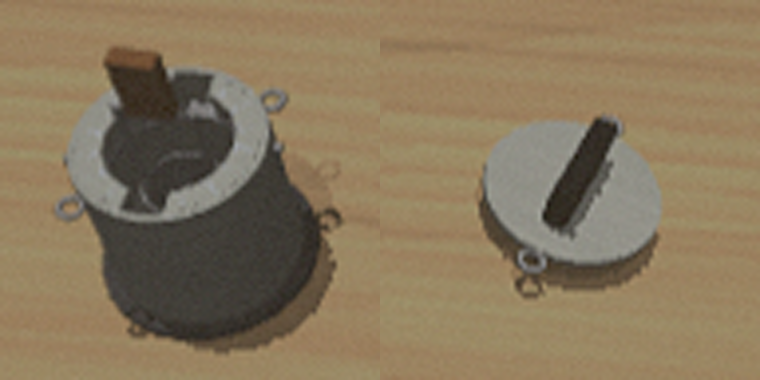

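View pics/c3.png

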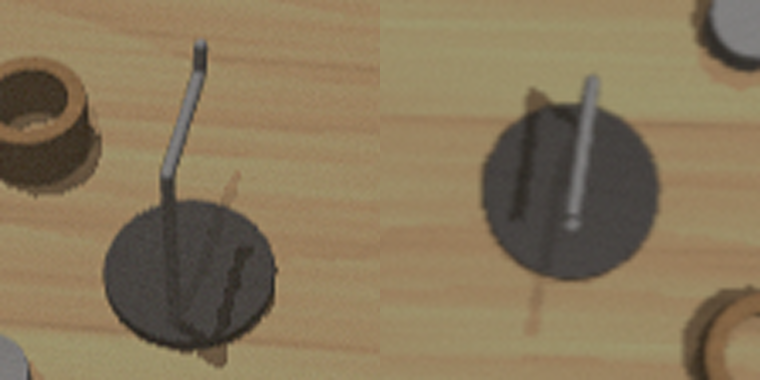

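```bash
python3 - <<'E'
from h import *
from scipy.optimize import least_squares
def circ(p):
    A=np.c_[2*p,np.ones(len(p))];s=np.linalg.lstsq(A,(p**2).sum(1),rcond=None)[0];return s[:2],np.sqrt(s[2]+s[0]**2+s[1]**2)
for n in ('top','scene'):
    z=load(f'pics/{n}0.npz');P=cloud(z);Q=P.reshape(-1,3);print('==',n, 'table noise',np.median(Q[(abs(Q[:,0]-.35)<.03)&(abs(Q[:,1])<.05),2]),)
    def near(c,r,a,b):return (np.hypot(P[...,0]-c[0],P[...,1]-c[1])<r)&(P[...,2]>a)&(P[...,2]<b)
    def ell(m,h,name):
        m=(m*255).astype(np.uint8);cs,_=cv2.findContours(m,0,1);c=max(cs,key=cv2.contourArea).reshape(-1,2)
        w=onz(z,c,h)[:,:2];hull=cv2.convexHull(w.astype(np.float32)).reshape(-1,2)
        cc,r=circ(w);
        for _ in range(4):
            k=abs(np.hypot(*(w-cc).T)-r)<.003;cc,r=circ(w[k])
        print(name,'centre',cc.round(4),'r',r.round(4),'n',k.sum(),'medz',np.median(P[...,2][m>0]).round(4));return cc
    cc=ell(near((.525,-.315),.06,.094,.106),.1,'rim')
    lc=ell(near((.46,.30),.06,.018,.032),.023,'disc') if n=='top' else ell(near((.46,.30),.06,.018,.032),.023,'disc')
    hc=ell(near((.53,-.03),.08,.007,.018),.012,'foot')
    # block
    m=near((.52,-.31),.05,.125,.17);q=P[m];print('block',len(q),q.mean(0).round(4),q.min(0).round(4),q.max(0).round(4))
    m=near((.52,-.31),.05,.155,.17).astype(np.uint8)
    if m.sum()>5:
        uv=np.argwhere(m)[:,::-1].astype(float);w=onz(z,uv,.162)[:,:2];print('blocktop rect',cv2.minAreaRect((w*1000).astype(np.float32)),w.mean(0).round(4))
    m=near((.46,.30),.05,.046,.06);uv=np.argwhere(m)[:,::-1].astype(float);w=onz(z,uv,.053)[:,:2];print('bartop',cv2.minAreaRect((w*1000).astype(np.float32)),w.mean(0).round(4))
    m=near((.53,-.03),.1,.155,.19);q=P[m];q=q[np.argsort(q[:,0])];print('hook',len(q),'\n',q[::max(1,len(q)//14)].round(4))
E
```

```text
== top table noise -0.0003748029652830276
rim centre [ 0.5221 -0.3024] r 0.0491 n 110 medz 0.0994
disc centre [0.4619 0.3145] r 0.0464 n 102 medz 0.0226
foot centre [ 0.5804 -0.0401] r 0.0089 n 16 medz 0.0116
block 120 [ 0.5177 -0.3007  0.1537] [ 0.512  -0.3165  0.1253] [ 0.5251 -0.2884  0.1652]
blocktop rect ((518.561279296875, -301.8961486816406), (27.794219970703125, 12.48486614227295), 85.15396881103516) [ 0.5183 -0.3024]
bartop ((461.6040954589844, 314.79522705078125), (16.780210494995117, 59.36362838745117), 61.892513275146484) [0.4613 0.3153]
hook 152 
 [[ 0.4939 -0.026   0.179 ]
 [ 0.5    -0.0238  0.1784]
 [ 0.5061 -0.0305  0.1627]
 [ 0.5124 -0.0262  0.162 ]
 [ 0.5167 -0.0324  0.1621]
 [ 0.5229 -0.0301  0.1629]
 [ 0.5289 -0.0299  0.1651]
 [ 0.5337 -0.0278  0.1611]
 [ 0.54   -0.0339  0.1628]
 [ 0.5444 -0.036   0.1617]
 [ 0.5508 -0.0359  0.162 ]
 [ 0.5565 -0.0335  0.1656]
 [ 0.5614 -0.0335  0.162 ]
 [ 0.5678 -0.0355  0.1628]
 [ 0.5725 -0.0355  0.1604]
 [ 0.5786 -0.0395  0.1632]]
== scene table noise -0.0007679691710561487
rim centre [ 0.5286 -0.3045] r 0.0487 n 90 medz 0.0994
d
[... 198 characters left out ...]
locktop rect ((525.864990234375, -304.5509948730469), (28.50238800048828, 16.04387664794922), 86.22897338867188) [ 0.5255 -0.305 ]
bartop ((471.06634521484375, 312.2037353515625), (13.978466987609863, 65.02195739746094), 62.040313720703125) [0.471  0.3124]
hook 181 
 [[ 0.4986 -0.0298  0.1797]
 [ 0.5038 -0.0254  0.1802]
 [ 0.5051 -0.0313  0.1668]
 [ 0.5074 -0.0311  0.1636]
 [ 0.514  -0.0265  0.1628]
 [ 0.5205 -0.0336  0.1608]
 [ 0.527  -0.0348  0.1623]
 [ 0.5353 -0.0319  0.1637]
 [ 0.5413 -0.0313  0.162 ]
 [ 0.5478 -0.0382  0.1603]
 [ 0.5552 -0.0392  0.1603]
 [ 0.5628 -0.0382  0.1639]
 [ 0.5677 -0.0358  0.1643]
 [ 0.5742 -0.0369  0.1635]
 [ 0.58   -0.0381  0.1617]
 [ 0.5843 -0.0377  0.1613]]
```

```bash
cat >> h.py <<'E'
def Rd(yaw):  # tool down, tool y axis at world yaw angle
    y=np.array([np.cos(yaw),np.sin(yaw),0]);x=np.array([0,0,-1.]);return np.c_[x,y,np.cross(x,y)]
def plan(s,p,Rt,n):
    """rows for n equal steps; prints remaining"""
    p0=np.array(s['tool_pos']);R0=R.from_rotvec(s['tcp_rot']).as_matrix();rv=R.from_matrix(R0.T@Rt).as_rotvec()
    dp=(np.array(p)-p0)/n;out=[]
    for i in range(n):
        Ri=R0@R.from_rotvec(rv*i/n).as_matrix();out.append(np.r_[rv/n,Ri.T@dp*100].round(3))
    return out
def show(s):
    M=R.from_rotvec(s['tcp_rot']).as_matrix()
    print('t',round(s['time'],2),'pos',np.round(s['tool_pos'],4),'yaw_y',np.degrees(np.arctan2(M[1,1],M[0,1])).round(2),'tilt',np.degrees(np.arccos(-M[2,0])).round(2),'F',np.round(s['wrist_force'],1),'T',np.round(s['torque'],2),'w',round(s['width'],3),'q',np.round(s['q'],2))
E
python3 - <<'E'
from h import *
from workcell import bot
s=bot.read_state();show(s);print(R.from_rotvec(s['tcp_rot']).as_matrix().round(3))
M=R.from_rotvec(s['tcp_rot']).as_matrix()
# wrist cam in tool frame
E=bot.camera_info('wrist')['extrinsics'];T=M.T@(E[:3,3]-s['tool_pos']);print('cam in tool',T,'\n',(M.T@E[:3,:3]).round(3))
for r in plan(s,(.45,.15,.33),Rd(np.pi/2),12)[::11]:print(r)
for r in plan(s,(.45,.15,.33),Rd(-np.pi/2),12)[::11]:print(r)
E
```

```text
t 0.15 pos [0.2519 0.6256 0.2244] yaw_y 68.06 tilt 0.1 F [ 0.  -0.5 -0.7] T [ 0.03 -0.04 -0.08] w 0.997 q [ 1.15  0.26  1.61  0.    1.27 -0.04]
[[-0.001  0.374  0.928]
 [-0.002  0.928 -0.374]
 [-1.    -0.002 -0.   ]]
cam in tool [-1.47899445e-01 -8.33585767e-05 -8.21822176e-02] 
 [[-0.    -0.316  0.949]
 [ 1.    -0.     0.   ]
 [ 0.     0.949  0.316]]
[-0.032 -0.     0.    -0.875 -3.061  3.012]
[-0.032 -0.     0.    -0.879 -3.909  1.776]
[ 0.23   0.     0.    -0.875 -3.061  3.012]
[ 0.23   0.     0.    -0.88   4.235 -0.704]
```

arm_command([
  [[-0.032, 0, 0, -0.88, -3.06, 3.01, 1], [-0.032, 0, 0, -0.88, -3.16, 2.91, 1], [-0.032, 0, 0, -0.88, -3.25, 2.81, 1], [-0.032, 0, 0, -0.88, -3.34, 2.7, 1], [-0.032, 0, 0, -0.88, -3.42, 2.6, 1], [-0.032, 0, 0, -0.88, -3.5, 2.5, 1], [-0.032, 0, 0, -0.88, -3.58, 2.4, 1], [-0.032, 0, 0, -0.88, -3.66, 2.25, 1], [-0.032, 0, 0, -0.88, -3.74, 2.1, 1], [-0.032, 0, 0, -0.88, -3.8, 2.0, 1]],
])

```text
time: 1.15
tool_pos: [0.4204, 0.2186, 0.3096]
tcp_rot: [0.024, 1.576, -0.038]
wrist_force: [0.7, 0.7, -0.3]
width: 0.999
```

```bash
python3 - <<'E'
from h import *
from workcell import bot
s=bot.read_state();show(s)
for r in plan(s,(.495,-.304,.29),Rd(np.pi/2),14):print(r)
E
```

```text
t 1.15 pos [0.4204 0.2186 0.3096] yaw_y 87.76 tilt 0.62 F [ 0.7  0.7 -0.3] T [ 0.01 -0.05  0.  ] w 0.999 q [ 0.43 -0.16  1.9  -0.01  1.42 -1.1 ]
[-3.000e-03 -0.000e+00  1.000e-03  1.700e-01 -3.708e+00  6.790e-01]
[-3.00e-03 -0.00e+00  1.00e-03  1.68e-01 -3.71e+00  6.69e-01]
[-3.000e-03 -0.000e+00  1.000e-03  1.660e-01 -3.712e+00  6.590e-01]
[-3.000e-03 -0.000e+00  1.000e-03  1.640e-01 -3.714e+00  6.480e-01]
[-3.000e-03 -0.000e+00  1.000e-03  1.620e-01 -3.716e+00  6.380e-01]
[-3.000e-03 -0.000e+00  1.000e-03  1.600e-01 -3.717e+00  6.270e-01]
[-3.000e-03 -0.000e+00  1.000e-03  1.570e-01 -3.719e+00  6.170e-01]
[-3.000e-03 -0.000e+00  1.000e-03  1.550e-01 -3.721e+00  6.060e-01]
[-3.000e-03 -0.000e+00  1.000e-03  1.530e-01 -3.723e+00  5.960e-01]
[-3.000e-03 -0.000e+00  1.000e-03  1.510e-01 -3.725e+00  5.850e-01]
[-3.000e-03 -0.000e+00  1.000e-03  1.490e-01 -3.726e+00  5.750e-01]
[-3.000e-03 -0.000e+00  1.000e-03  1.470e-01 -3.728e+00  5.640e-01]
[-3.00e-03 -0.00e+00  1.00e-03  1.44e-01 -3.73e+00  5.54e-01]
[-3.000e-03 -0.000e+00  1.000e-03  1.420e-01 -3.731e+00  5.430e-01]
```

arm_command([
  [[-0.003, 0, 0.001, 0.16, -3.71, 0.8, 1], [-0.003, 0, 0.001, 0.16, -3.71, 0.8, 1], [-0.003, 0, 0.001, 0.16, -3.71, 0.8, 1], [-0.003, 0, 0.001, 0.16, -3.71, 0.8, 1], [-0.003, 0, 0.001, 0.16, -3.71, 0.8, 1], [-0.003, 0, 0.001, 0.16, -3.71, 0.8, 1], [-0.003, 0, 0.001, 0.16, -2.5, 0.8, 1], [0, 0, 0, 0, 0, 0, 1], [0, 0, 0, 0, 0, 0, 1]],
])

```text
time: 2.05
tool_pos: [0.4696, -0.0459, 0.2998]
tcp_rot: [0.018, 1.573, -0.021]
wrist_force: [-0.3, 0.1, -0.5]
width: 0.997
```

```bash
cat >> h.py <<'E'
def snap(n,f):
    from workcell import bot
    i=bot.camera_info(n);p,d=bot.read_camera(n);cv2.imwrite(f"pics/{f}.png",p);np.savez(f"pics/{f}.npz",p=p,d=d,**{k:np.array(v) for k,v in i.items()});return load(f"pics/{f}.npz")
E
python3 - <<'E'
from h import *
from workcell import bot
s=bot.read_state();show(s)
snap('wrist','w1')
for r in plan(s,(.50,-.304,.29),Rd(np.pi/2),8)[::7]:print(r)
E
```

```text
t 2.05 pos [ 0.4696 -0.0459  0.2998] yaw_y 88.58 tilt 0.17 F [-0.3  0.1 -0.5] T [-0.02  0.   -0.01] w 0.997 q [-0.15 -0.17  1.92 -0.    1.39 -1.69]
[-3.000e-03 -0.000e+00  0.000e+00  1.270e-01 -3.216e+00  4.590e-01]
[-3.000e-03 -0.000e+00  0.000e+00  1.230e-01 -3.225e+00  3.890e-01]
```

View pics/w1.png

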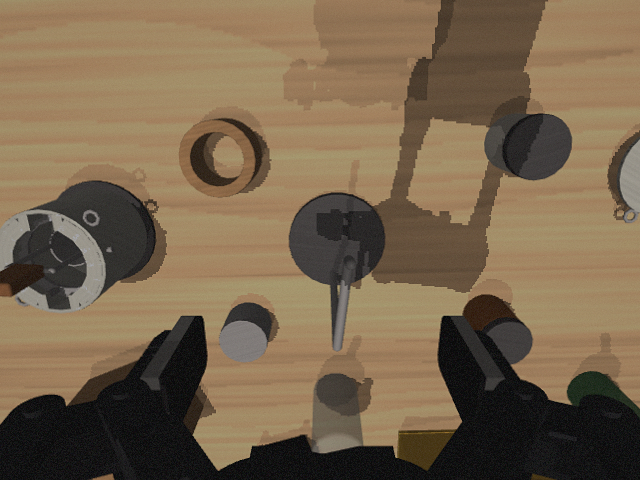

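```bash
cat > meas.py <<'E'
from h import *
def circ(p):
    A=np.c_[2*p,np.ones(len(p))];s=np.linalg.lstsq(A,(p**2).sum(1),rcond=None)[0];return s[:2],np.sqrt(s[2]+s[0]**2+s[1]**2)
def near(P,c,r,a,b):return (np.hypot(P[...,0]-c[0],P[...,1]-c[1])<r)&(P[...,2]>a)&(P[...,2]<b)
def maskcirc(z,m,h,rad,name,P,tol=.003):
    m=(m*255).astype(np.uint8);m=cv2.morphologyEx(m,cv2.MORPH_CLOSE,np.ones((3,3)));cs,_=cv2.findContours(m,0,1);c=max(cs,key=cv2.contourArea).reshape(-1,2)
    w=onz(z,c,h)[:,:2];cc=(w.min(0)+w.max(0))/2;r=rad
    for _ in range(8):
        k=abs(np.hypot(*(w-cc).T)-r)<max(tol,.004)
        cc,r=circ(w[k])
    print(name,'c',cc.round(4),'r',r.round(4),'n',k.sum(),len(w),'medz',np.median(P[...,2][m>0]).round(4));return cc
E
python3 - <<'E'
from meas import *
z=load('pics/w1.npz');P=cloud(z)
print('table',[P[v,u].round(4) for u,v in [(150,100),(280,300),(420,120),(400,330)]])
maskcirc(z,near(P,(.535,-.035),.075,.006,.02),.012,.055,'foot',P)
maskcirc(z,near(P,(.525,-.305),.06,.094,.107),.1,.052,'rim',P)
m=near(P,(.535,-.035),.06,.154,.19);uv=np.argwhere(m)[:,::-1];q=P[m]
b=q[(q[:,2]<.168)];o,d,=None,None
uvb=uv[(q[:,2]<.168)];w=onz(z,uvb,.162)[:,:2]
l=cv2.fitLine((w).astype(np.float32),cv2.DIST_HUBER,0,.001,.001).ravel();print('bar dir',np.degrees(np.arctan2(l[1],l[0])),'pt',l[2:],'xr',w[:,0].min(),w[:,0].max(),np.median(b[:,2]))
t=q[q[:,2]>.172];print('tip',t.mean(0),t.min(0),t.max(0),len(t))
E
```

```text
table [array([ 0.3799, -0.2241, -0.0007]), array([ 6.153e-01, -1.010e-01, -6.000e-04]), array([ 0.4075,  0.0597, -0.0013]), array([ 0.6618,  0.0475, -0.0022])]
foot c [ 0.5357 -0.0307] r 0.054 n 260 334 medz 0.0113
rim c [ 0.5214 -0.2964] r 0.0513 n 325 580 medz 0.0991
bar dir -6.9118943 pt [ 0.5403377  -0.03168429] xr 0.4966776152751512 0.5792708620227365 0.16267671336438325
tip [ 0.49658741 -0.0261289   0.17913627] [ 0.49367145 -0.02988396  0.1729523 ] [ 0.5012034  -0.02224512  0.18262822] 111
```

arm_command([
  [[-0.003, 0, 0, 0.13, -3.22, 0.45, 1], [-0.003, 0, 0, 0.13, -3.22, 0.45, 1], [-0.003, 0, 0, 0.13, -3.22, 0.45, 1], [-0.003, 0, 0, 0.13, -3.22, 0.4, 1], [-0.003, 0, 0, 0.13, -3.22, 0.4, 1], [-0.003, 0, 0, 0.13, -3.22, 0.4, 1], [-0.003, 0, 0, 0.13, -3.22, 0.4, 1], [-0.003, 0, 0, 0.13, -3.22, 0.4, 1], [0, 0, 0, 0, 0, 0, 1], [0, 0, 0, 0, 0, 0, 1]],
])

```text
time: 3.1
tool_pos: [0.5062, -0.297, 0.289]
tcp_rot: [-0.015, 1.571, 0.021]
wrist_force: [0.4, 1.0, -0.4]
width: 1.004
```

```bash
python3 - <<'E'
from meas import *
from workcell import bot
s=bot.read_state();show(s)
z=snap('wrist','w2');P=cloud(z)
maskcirc(z,near(P,(.525,-.305),.06,.094,.107),.1,.052,'rim',P)
m=near(P,(.52,-.305),.05,.154,.17);uv=np.argwhere(m)[:,::-1].astype(float);w=onz(z,uv,.162)[:,:2];print('blocktop',cv2.minAreaRect((w*1000).astype(np.float32)),w.mean(0).round(4),np.median(P[m][:,2]))
E
```

```text
t 3.1 pos [ 0.5062 -0.297   0.289 ] yaw_y 91.32 tilt 0.21 F [ 0.4  1.  -0.4] T [-0.03  0.01  0.03] w 1.004 q [-0.57  0.07  1.72  0.    1.36 -2.17]
rim c [ 0.5214 -0.3002] r 0.0513 n 332 332 medz 0.0993
blocktop ((517.7608032226562, -304.040771484375), (25.67489242553711, 13.68505859375), 86.14408874511719) [ 0.5178 -0.3041] 0.16107818004425195
```

View pics/w2.png

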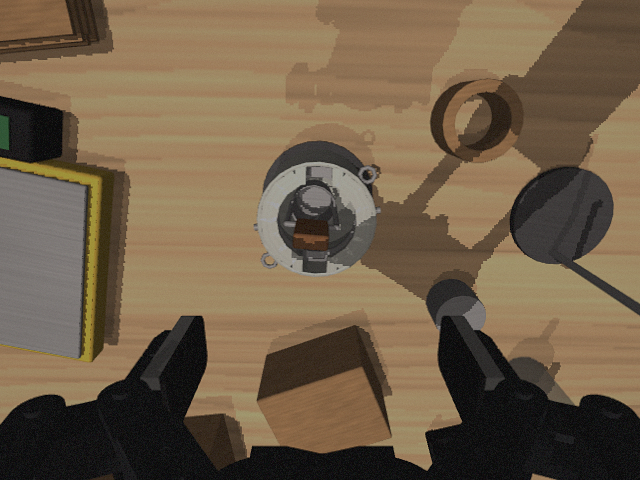

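```bash
python3 - <<'E'
from meas import *
from workcell import bot
s=bot.read_state();show(s)
for r in plan(s,(.518,-.304,.147),Rd(np.radians(86)),5):print(r)
E
```

```text
t 3.15 pos [ 0.5062 -0.2969  0.289 ] yaw_y 91.35 tilt 0.18 F [ 0.6 -0.1 -0.3] T [-0.01 -0.05  0.  ] w 1.002 q [-0.57  0.07  1.72  0.    1.36 -2.17]
[ 1.900e-02 -0.000e+00 -1.000e-03  2.839e+00 -1.570e-01  2.340e-01]
[ 1.90e-02 -0.00e+00 -1.00e-03  2.84e+00 -1.50e-01  2.36e-01]
[ 1.90e-02 -0.00e+00 -1.00e-03  2.84e+00 -1.44e-01  2.39e-01]
[ 1.90e-02 -0.00e+00 -1.00e-03  2.84e+00 -1.38e-01  2.41e-01]
[ 1.90e-02 -0.00e+00 -1.00e-03  2.84e+00 -1.32e-01  2.44e-01]
```

arm_command([
  [[0.019, 0, -0.001, 2.84, -0.15, 0.23, 0.7], [0.019, 0, -0.001, 2.84, -0.15, 0.23, 0.7], [0.019, 0, -0.001, 2.84, -0.15, 0.23, 0.7], [0.019, 0, -0.001, 2.84, -0.14, 0.23, 0.7], [0.019, 0, -0.001, 2.84, -0.14, 0.23, 0.7], [0, 0, 0, 0, 0, 0, 0.7], [0, 0, 0, 0, 0, 0, 0.7]],
])

```text
time: 3.85
tool_pos: [0.5221, -0.2932, 0.1479]
tcp_rot: [0.046, 1.564, -0.051]
wrist_force: [0.8, 0.0, 0.9]
width: 0.699
```

```bash
python3 - <<'E'
from meas import *
from workcell import bot
s=bot.read_state();show(s)
z=snap('wrist','w3')
for r in plan(s,(.518,-.304,.147),Rd(np.radians(86)),1):print(r)
E
```

```text
t 3.85 pos [ 0.5221 -0.2932  0.1479] yaw_y 86.46 tilt 0.41 F [0.8 0.  0.9] T [ 0.03 -0.02 -0.02] w 0.699 q [-0.55  0.18  1.86  0.    1.1  -2.06]
[ 0.008  0.007  0.003  0.095 -1.107 -0.338]
```

View pics/w3.png

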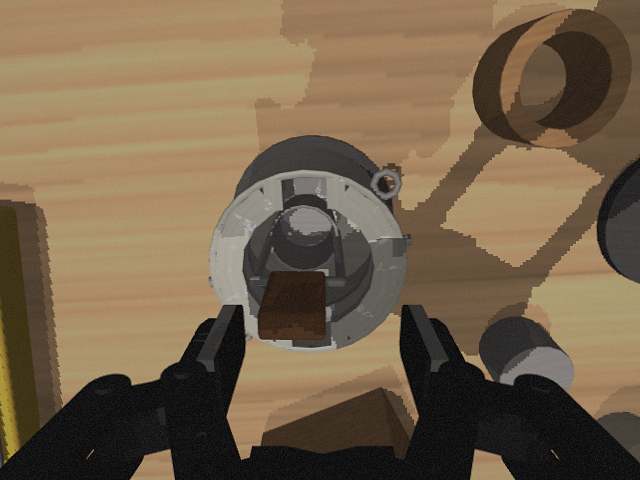

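```bash
python3 - <<'E'
from meas import *
z=load('pics/w3.npz');P=cloud(z)
maskcirc(z,near(P,(.521,-.302),.06,.094,.107),.1,.052,'rim',P)
m=near(P,(.518,-.304),.03,.155,.17);uv=np.argwhere(m)[:,::-1].astype(float);w=onz(z,uv,.162)[:,:2];print('blocktop',cv2.minAreaRect((w*1000).astype(np.float32)),w.mean(0).round(4),np.median(P[m][:,2]))
E
```

```text
rim c [ 0.5213 -0.3003] r 0.0512 n 529 558 medz 0.0993
blocktop ((517.2152709960938, -312.5098571777344), (26.897235870361328, 43.52159118652344), 18.13278579711914) [ 0.5171 -0.3085] 0.16127193933175296
```

arm_command([
  [[0.004, 0.004, 0.002, 0.06, -0.6, -0.2, 0.7], [0.002, 0.002, 0.001, 0.04, -0.5, -0.1, 0.7], [0, 0, 0, 0, 0, 0, 0.7], [0, 0, 0, 0, 0, 0, 0.7]],
])

```text
time: 4.3
tool_pos: [0.5208, -0.3061, 0.1532]
tcp_rot: [0.049, 1.562, -0.056]
wrist_force: [-0.1, 0.7, 0.3]
width: 0.702
```

```bash
python3 - <<'E'
from meas import *
from workcell import bot
s=bot.read_state();show(s)
for r in plan(s,(.518,-.304,.147),Rd(np.radians(86)),1):print(r)
E
```

```text
t 4.3 pos [ 0.5208 -0.3061  0.1532] yaw_y 86.16 tilt 0.52 F [-0.1  0.7  0.3] T [-0.07 -0.01  0.05] w 0.702 q [-0.57  0.18  1.84  0.    1.11 -2.08]
[ 0.003  0.008  0.004  0.621  0.195 -0.297]
```

arm_command([
  [[0.0, 0.008, 0.004, 0.6, 0.2, -0.3, 0.7], [0, 0, 0, 0, 0, 0, 0.7], [0, 0, 0, 0, 0, 0, 0]],
  40,
])

```text
schema error: expected 1 entry
```

arm_command([
  [[0.0, 0.008, 0.004, 0.6, 0.2, -0.3, 0.7], [0, 0, 0, 0, 0, 0, 0.7], [0, 0, 0, 0, 0, 0, 0.7]],
], newtons=40)

```text
time: 4.6
tool_pos: [0.5181, -0.3045, 0.1477]
tcp_rot: [0.053, 1.569, -0.054]
wrist_force: [-0.3, 0.5, -0.3]
width: 0.701
```

```bash
python3 - <<'E'
from meas import *
from workcell import bot
s=bot.read_state();show(s)
for r in plan(s,(.518,-.304,.147),Rd(np.radians(86)),1):print(r)
E
```

```text
t 4.6 pos [ 0.5181 -0.3045  0.1477] yaw_y 86.11 tilt 0.06 F [-0.3  0.5 -0.3] T [-0.01  0.    0.01] w 0.701 q [-0.57  0.18  1.85  0.    1.11 -2.08]
[ 0.002  0.001  0.     0.075  0.049 -0.009]
```

Good. Close.

arm_command([
  [[0, 0, 0, 0, 0, 0, 0.4], [0, 0, 0, 0, 0, 0, 0.3], [0, 0, 0, 0, 0, 0, 0.2], [0, 0, 0, 0, 0, 0, 0.1], [0, 0, 0, 0, 0, 0, 0.1], [0, 0, 0, 0, 0, 0, 0.1]],
], newtons=40)

```text
time: 5.2
tool_pos: [0.5181, -0.3043, 0.1475]
tcp_rot: [0.053, 1.569, -0.053]
wrist_force: [0.1, 0.1, 0.3]
width: 0.289
```

```bash
python3 - <<'E'
from meas import *
from workcell import bot
s=bot.read_state();show(s)
for r in plan(s,(.521,-.302,.155),Rd(np.radians(86)),1):print(r)
E
```

```text
t 5.2 pos [ 0.5181 -0.3043  0.1475] yaw_y 86.13 tilt 0.04 F [0.1 0.1 0.3] T [-0.03 -0.03  0.01] w 0.289 q [-0.57  0.18  1.85  0.    1.11 -2.08]
[ 0.002  0.001  0.    -0.75   0.252  0.275]
```

arm_command([
  [[0, 0, 0, -0.7, 0.1, 0.1, 0.1], [0, 0, 0, -1.2, 0.1, 0.1, 0.1], [0, 0, 0, -1.5, 0, 0.1, 0.1], [0, 0, 0, -1.7, 0, 0, 0.1], [0, 0, 0, -1.7, 0, 0, 0.1], [0, 0, 0, -1.7, 0, 0, 0.1], [0, 0, 0, -1.7, 0, 0, 0.1], [0, 0, 0, -1.3, 0, 0, 0.1], [0, 0, 0, 0, 0, 0, 0.1]],
])

```text
time: 6.1
tool_pos: [0.5225, -0.3023, 0.2758]
tcp_rot: [0.051, 1.565, -0.055]
wrist_force: [0.5, 0.2, -1.1]
width: 0.285
```

```bash
python3 - <<'E'
from meas import *
from workcell import bot
s=bot.read_state();show(s)
z=snap('wrist','w4');z=snap('scene','s4')
E
```

```text
t 6.1 pos [ 0.5225 -0.3023  0.2758] yaw_y 86.16 tilt 0.32 F [ 0.5  0.2 -1.1] T [-0.    0.01  0.04] w 0.285 q [-0.57  0.1   1.7   0.    1.33 -2.07]
```

View pics/w4.png

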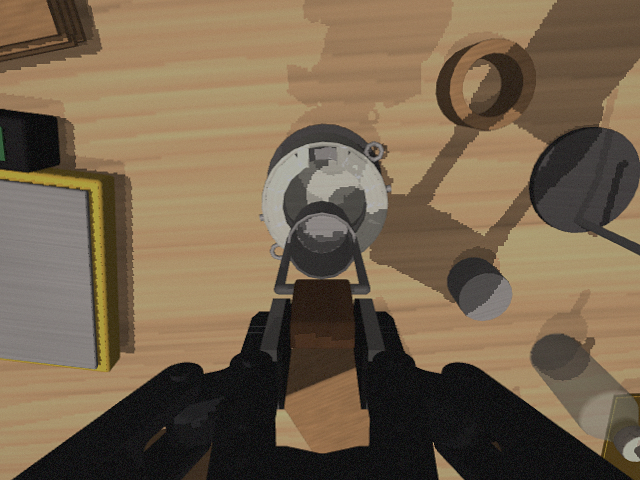

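View pics/s4.png

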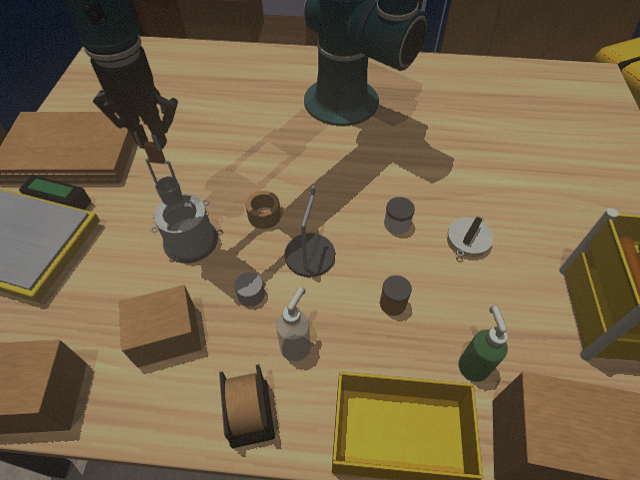

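```bash
python3 - <<'E'
from meas import *
from workcell import bot
s=bot.read_state();show(s)
for r in plan(s,(.4513,-.0205,.270),Rd(np.radians(83.1)),9):print(r)
E
```

```text
t 6.2 pos [ 0.5215 -0.3017  0.2731] yaw_y 86.16 tilt 0.11 F [-1.2  0.4 -1.6] T [-0.    0.03 -0.  ] w 0.286 q [-0.57  0.1   1.71  0.    1.33 -2.07]
[ 0.006  0.     0.     0.031  3.065 -0.988]
[ 0.006  0.     0.     0.031  3.059 -1.006]
[ 0.006  0.     0.     0.032  3.053 -1.024]
[ 0.006  0.     0.     0.032  3.047 -1.042]
[ 0.006  0.     0.     0.032  3.041 -1.061]
[ 0.006  0.     0.     0.033  3.034 -1.079]
[ 0.006  0.     0.     0.033  3.028 -1.097]
[ 0.006  0.     0.     0.034  3.021 -1.114]
[ 0.006  0.     0.     0.034  3.015 -1.132]
```

arm_command([
  [[0.006, 0, 0, 0.03, 1.8, -0.6, 0.1], [0.006, 0, 0, 0.03, 3.0, -1.0, 0.1], [0.006, 0, 0, 0.03, 3.0, -1.0, 0.1], [0.006, 0, 0, 0.03, 3.0, -1.05, 0.1], [0.006, 0, 0, 0.03, 3.0, -1.05, 0.1], [0.006, 0, 0, 0.03, 3.0, -1.1, 0.1], [0.006, 0, 0, 0.03, 3.0, -1.1, 0.1], [0.006, 0, 0, 0.03, 3.0, -1.1, 0.1], [0.006, 0, 0, 0.03, 2.0, -0.8, 0.1], [0, 0, 0, 0, 1, -0.4, 0.1]],
])

```text
time: 7.2
tool_pos: [0.4391, -0.0181, 0.2562]
tcp_rot: [0.109, 1.593, -0.093]
wrist_force: [-0.2, -0.1, -1.1]
width: 0.287
```

```bash
python3 - <<'E'
from meas import *
from workcell import bot
s=bot.read_state();show(s)
z=snap('wrist','w5')
s=bot.read_state();show(s)
for r in plan(s,(.4513,-.0205,.2275),Rd(np.radians(83.1)),4):print(r)
E
```

```text
t 7.2 pos [ 0.4391 -0.0181  0.2562] yaw_y 82.65 tilt 1.52 F [-0.2 -0.1 -1.1] T [-0.06 -0.02  0.01] w 0.287 q [-0.11 -0.2   2.02  0.01  1.34 -1.55]
t 7.25 pos [ 0.4388 -0.0173  0.2562] yaw_y 82.66 tilt 1.59 F [-0.7  1.6 -1.4] T [ 0.12  0.06 -0.04] w 0.284 q [-0.1  -0.2   2.02  0.01  1.34 -1.55]
[-0.002 -0.006 -0.003  0.708 -0.047  0.339]
[-0.002 -0.006 -0.003  0.71  -0.046  0.335]
[-0.002 -0.006 -0.003  0.712 -0.045  0.33 ]
[-0.002 -0.006 -0.003  0.714 -0.044  0.325]
```

View pics/w5.png

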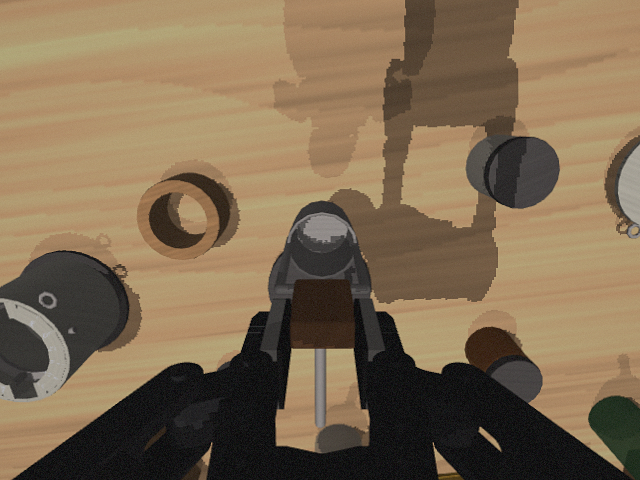

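arm_command([
  [[-0.002, -0.006, -0.003, 0.7, -0.05, 0.3, 0.1], [-0.002, -0.006, -0.003, 0.7, -0.05, 0.3, 0.1], [-0.002, -0.006, -0.003, 0.7, -0.05, 0.3, 0.1], [-0.002, -0.006, -0.003, 0.7, -0.05, 0.3, 0.1], [0, 0, 0, 0, 0, 0, 0.1], [0, 0, 0, 0, 0, 0, 0.1]],
])

```text
time: 7.85
tool_pos: [0.4501, -0.0231, 0.2228]
tcp_rot: [0.092, 1.573, -0.099]
wrist_force: [0.0, -0.0, -0.7]
width: 0.29
```

```bash
python3 - <<'E'
from meas import *
from workcell import bot
s=bot.read_state();show(s)
for r in plan(s,(.4513,-.0205,.2275),Rd(np.radians(83.1)),1):print(r)
E
```

```text
t 7.85 pos [ 0.4501 -0.0231  0.2228] yaw_y 83.06 tilt 0.34 F [ 0.  -0.  -0.7] T [ 0.01 -0.04 -0.03] w 0.29 q [-0.1  -0.17  2.06 -0.    1.25 -1.55]
[-0.001 -0.004  0.005 -0.469  0.269  0.085]
```

arm_command([
  [[-0.001, -0.004, 0.004, -0.45, 0.25, 0.1, 0.1], [0, 0, 0, 0, 0, 0, 0.1], [0, 0, 0, 0, 0, 0, 0.1]],
])

```text
time: 8.15
tool_pos: [0.4521, -0.0211, 0.2282]
tcp_rot: [0.095, 1.567, -0.095]
wrist_force: [0.5, -0.2, -1.3]
width: 0.284
```

```bash
python3 - <<'E'
from meas import *
from workcell import bot
z=snap('scene','s6');cv2.imwrite('pics/s6c.png',cv2.resize(z['p'][120:300,220:420],(800,720))[:600])
s=bot.read_state();show(s)
for r in plan(s,(.5357,-.0307,.2275),Rd(np.radians(83.1)),7):print(r)
E
```

```text
t 8.2 pos [ 0.4523 -0.0211  0.2284] yaw_y 83.07 tilt 0.11 F [-0.2 -0.1 -1. ] T [ 0.01  0.01 -0.02] w 0.281 q [-0.1  -0.17  2.05 -0.    1.26 -1.55]
[-0.     0.     0.     0.016  0.007  1.2  ]
[-0.     0.     0.     0.015  0.007  1.2  ]
[-0.     0.     0.     0.015  0.007  1.2  ]
[-0.     0.     0.     0.015  0.007  1.2  ]
[-0.     0.     0.     0.014  0.007  1.2  ]
[-0.     0.     0.     0.014  0.007  1.2  ]
[-0.     0.     0.     0.014  0.007  1.2  ]
```

View pics/s6c.png

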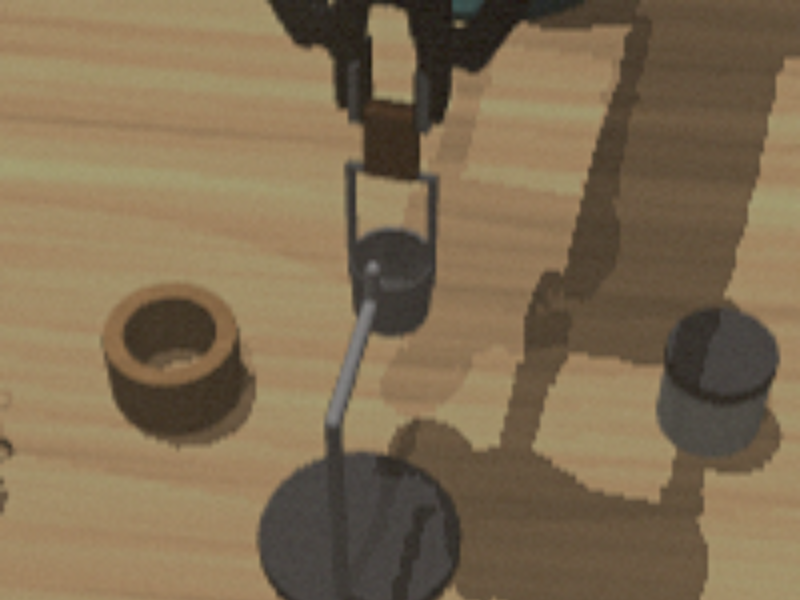

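arm_command([
  [[0, 0, 0, 0.015, 0, 0.8, 0.1], [0, 0, 0, 0.015, 0, 1.2, 0.1], [0, 0, 0, 0.015, 0, 1.2, 0.1], [0, 0, 0, 0.015, 0, 1.2, 0.1], [0, 0, 0, 0, 0, 0, 0.1]],
])

```text
time: 8.7
tool_pos: [0.5012, -0.0269, 0.2287]
tcp_rot: [0.094, 1.564, -0.095]
wrist_force: [-0.7, -0.5, -1.5]
width: 0.285
```

```bash
python3 - <<'E'
from meas import *
from workcell import bot
z=snap('scene','s7');cv2.imwrite('pics/s7c.png',cv2.resize(z['p'][120:300,220:420],(800,720))[:600])
s=bot.read_state();show(s)
for r in plan(s,(.5357,-.0307,.2275),Rd(np.radians(83.1)),4):print(r)
E
```

```text
t 8.75 pos [ 0.5003 -0.0268  0.2285] yaw_y 83.09 tilt 0.22 F [ 0.3  0.1 -1.7] T [-0.01 -0.03 -0.01] w 0.287 q [-0.1  -0.07  1.97 -0.    1.25 -1.55]
[-0.     0.001  0.     0.029  0.009  0.891]
[-0.     0.001  0.     0.028  0.009  0.891]
[-0.     0.001  0.     0.027  0.009  0.891]
[-0.     0.001  0.     0.027  0.008  0.891]
```

View pics/s7c.png

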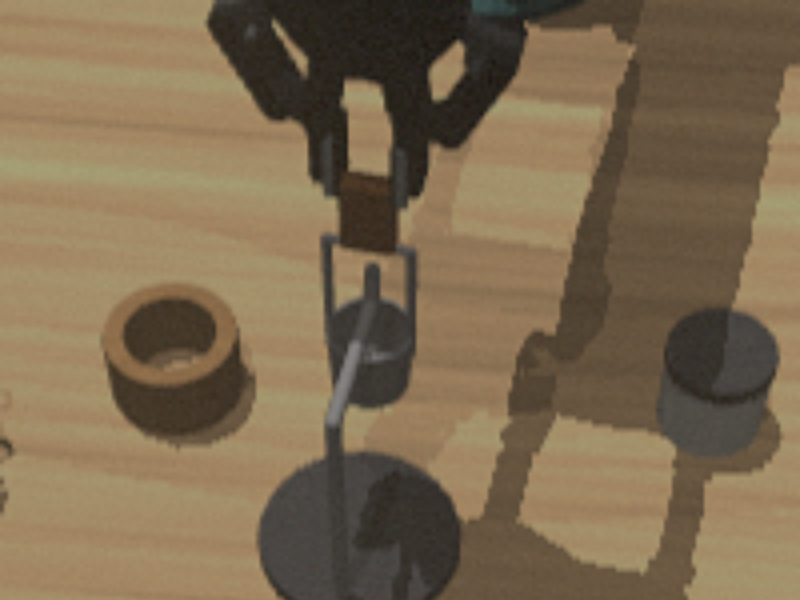

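arm_command([
  [[0, 0, 0, 0.02, 0, 0.9, 0.1], [0, 0, 0, 0.02, 0, 0.9, 0.1], [0, 0, 0, 0.02, 0, 0.9, 0.1], [0, 0, 0, 0.02, 0, 0.7, 0.1], [0, 0, 0, 0, 0, 0, 0.1], [0, 0, 0, 0, 0, 0, 0.1]],
])

```text
time: 9.35
tool_pos: [0.5367, -0.0312, 0.227]
tcp_rot: [0.094, 1.567, -0.095]
wrist_force: [-0.3, 0.7, -1.0]
width: 0.29
```

```bash
python3 - <<'E'
from meas import *
from workcell import bot
s=bot.read_state();show(s)
for r in plan(s,(.5357,-.0307,.198),Rd(np.radians(83.1)),4):print(r)
E
```

```text
t 9.35 pos [ 0.5367 -0.0312  0.227 ] yaw_y 83.09 tilt 0.11 F [-0.3  0.7 -1. ] T [-0.05  0.01 -0.03] w 0.29 q [-0.1   0.    1.9  -0.    1.24 -1.55]
[-0.     0.     0.     0.725  0.009 -0.028]
[-0.     0.     0.     0.725  0.009 -0.027]
[-0.     0.     0.     0.725  0.009 -0.027]
[-0.     0.     0.     0.725  0.009 -0.027]
```

arm_command([
  [[0, 0, 0, 0.7, 0, 0, 0.1], [0, 0, 0, 0.7, 0, 0, 0.1], [0, 0, 0, 0.7, 0, 0, 0.1], [0, 0, 0, 0.6, 0, 0, 0.1], [0, 0, 0, 0, 0, 0, 0.1], [0, 0, 0, 0, 0, 0, 0.1]],
])

```text
time: 9.95
tool_pos: [0.5349, -0.031, 0.1965]
tcp_rot: [0.094, 1.569, -0.095]
wrist_force: [0.5, -0.2, -1.2]
width: 0.288
```

arm_command([
  [[0, 0, 0, 0.1, 0, 0, 0.1], [0, 0, 0, 0.1, 0, 0, 0.1], [0, 0, 0, 0, 0, 0, 0.1]],
])

```text
time: 10.25
tool_pos: [0.5352, -0.031, 0.1949]
tcp_rot: [0.094, 1.568, -0.095]
wrist_force: [-0.3, -0.2, -2.6]
width: 0.286
```

arm_command([
  [[0, 0, 0, 0.15, 0, 0, 0.1], [0, 0, 0, 0.15, 0, 0, 0.1], [0, 0, 0, 0, 0, 0, 0.1]],
])

```text
time: 10.55
tool_pos: [0.5362, -0.0311, 0.1936]
tcp_rot: [0.094, 1.566, -0.095]
wrist_force: [-0.1, 0.2, -0.5]
width: 0.283
```

```bash
python3 - <<'E'
from meas import *
from workcell import bot
z=snap('scene','s8');cv2.imwrite('pics/s8c.png',cv2.resize(z['p'][120:300,220:420],(800,720))[:600])
s=bot.read_state();show(s)
E
```

```text
t 10.6 pos [ 0.5363 -0.0311  0.1936] yaw_y 83.09 tilt 0.19 F [-0.6  0.6  0.8] T [-0.01  0.09 -0.01] w 0.288 q [-0.1   0.02  1.94 -0.    1.18 -1.55]
```

View pics/s8c.png

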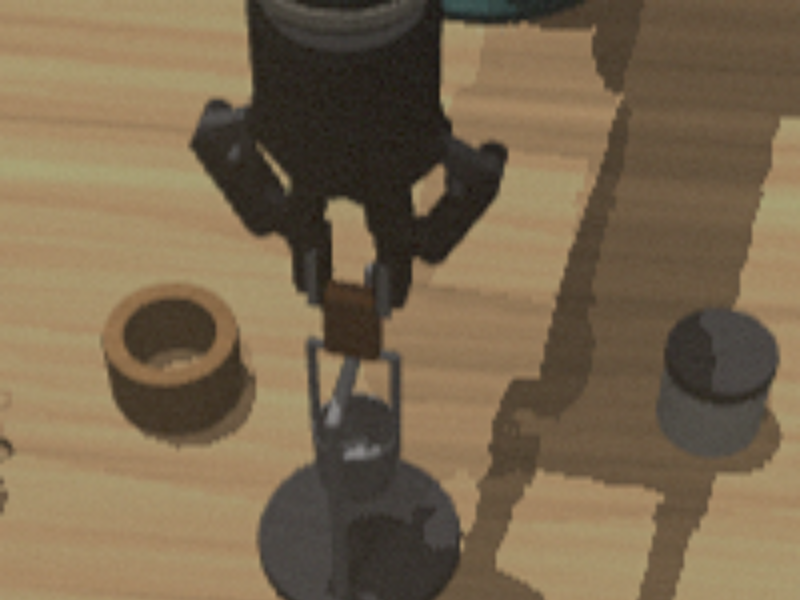

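arm_command([
  [[0, 0, 0, 0.12, 0, 0, 0.1], [0, 0, 0, 0, 0, 0, 0.1], [0, 0, 0, 0, 0, 0, 0.1]],
])

```text
time: 10.9
tool_pos: [0.5367, -0.0311, 0.1935]
tcp_rot: [0.094, 1.564, -0.095]
wrist_force: [-1.2, 0.3, 0.5]
width: 0.29
```

```bash
python3 - <<'E'
from meas import *
from workcell import bot
s=bot.read_state();show(s)
E
```

```text
t 10.9 pos [ 0.5367 -0.0311  0.1935] yaw_y 83.09 tilt 0.26 F [-1.2  0.3  0.5] T [ 0.04  0.2  -0.01] w 0.29 q [-0.1   0.02  1.94 -0.    1.18 -1.55]
```

arm_command([
  [[0, 0, 0, 0, 0, 0, 0.3], [0, 0, 0, 0, 0, 0, 0.34], [0, 0, 0, 0, 0, 0, 0.4], [0, 0, 0, 0, 0, 0, 0.5], [0, 0, 0, 0, 0, 0, 0.6], [0, 0, 0, -0.5, 0, 0, 0.6], [0, 0, 0, -1.5, 0, 0, 0.6], [0, 0, 0, -2, 0, 0, 0.6], [0, 0, 0, -2, 0, 0, 0.6]],
])

```text
time: 11.8
tool_pos: [0.5341, -0.0309, 0.2525]
tcp_rot: [0.095, 1.572, -0.095]
wrist_force: [-0.1, 0.2, 0.3]
width: 0.603
```

```bash
python3 - <<'E'
from meas import *
from workcell import bot
z=snap('scene','s9');cv2.imwrite('pics/s9c.png',cv2.resize(z['p'][120:300,220:420],(800,720))[:600])
s=bot.read_state();show(s)
E
```

```text
t 11.85 pos [ 0.5364 -0.0311  0.257 ] yaw_y 83.09 tilt 0.23 F [1.6 0.4 3.4] T [-0.02 -0.04  0.01] w 0.603 q [-0.1  -0.02  1.86 -0.    1.3  -1.55]
```

View pics/s9c.png

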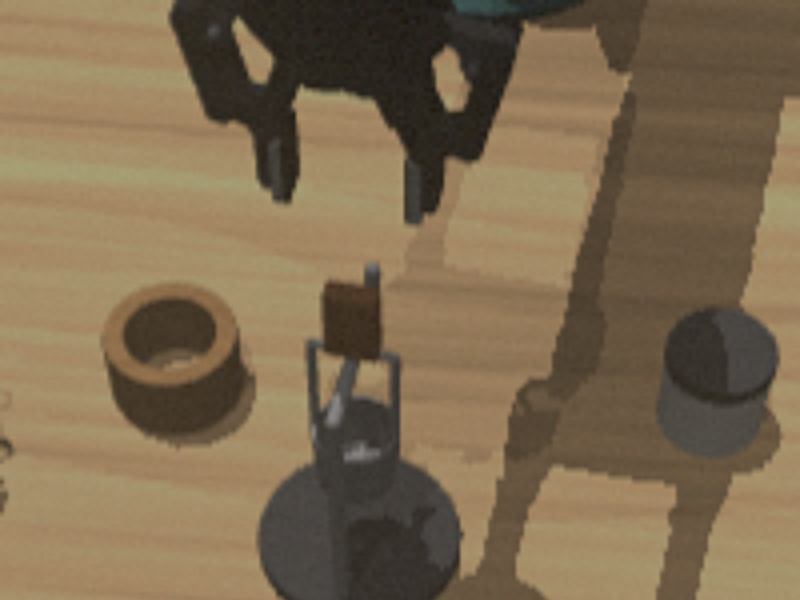

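```bash
python3 - <<'E'
from meas import *
from workcell import bot
s=bot.read_state();show(s)
for r in plan(s,(.435,.325,.28),Rd(np.radians(62)),10):print(r)
E
```

```text
t 11.85 pos [ 0.5364 -0.0311  0.257 ] yaw_y 83.09 tilt 0.23 F [1.6 0.4 3.4] T [-0.02 -0.04  0.01] w 0.603 q [-0.1  -0.02  1.86 -0.    1.3  -1.55]
[ 0.037  0.    -0.    -0.237  3.413 -1.434]
[ 0.037  0.    -0.    -0.236  3.358 -1.559]
[ 0.037  0.    -0.    -0.236  3.298 -1.682]
[ 0.037  0.    -0.    -0.235  3.234 -1.802]
[ 0.037  0.    -0.    -0.234  3.166 -1.92 ]
[ 0.037  0.    -0.    -0.234  3.093 -2.035]
[ 0.037  0.    -0.    -0.233  3.016 -2.148]
[ 0.037  0.    -0.    -0.232  2.935 -2.257]
[ 0.037  0.    -0.    -0.231  2.85  -2.364]
[ 0.037  0.    -0.    -0.23   2.761 -2.467]
```

arm_command([
  [[0.037, 0, 0, -0.5, 3.41, -1.43, 1], [0.037, 0, 0, -0.3, 3.36, -1.56, 1], [0.037, 0, 0, -0.24, 3.3, -1.68, 1], [0.037, 0, 0, -0.24, 3.23, -1.8, 1], [0.037, 0, 0, -0.23, 3.17, -1.92, 1], [0.037, 0, 0, -0.23, 3.09, -2.03, 1], [0.037, 0, 0, -0.23, 3.02, -2.15, 1], [0.037, 0, 0, -0.23, 2.93, -2.26, 1], [0.037, 0, 0, -0.2, 2.85, -2.36, 1], [0.037, 0, 0, 0, 2.7, -2.4, 1]],
])

```text
time: 12.85
tool_pos: [0.4414, 0.3345, 0.2927]
tcp_rot: [0.41, 1.509, -0.395]
wrist_force: [0.4, -0.7, -0.5]
width: 0.999
```

arm_command([
  [[0, 0, 0, 0, 0, 0, 1], [0, 0, 0, 0, 0, 0, 1]],
])

```text
time: 13.05
tool_pos: [0.44, 0.339, 0.2939]
tcp_rot: [0.407, 1.509, -0.389]
wrist_force: [-0.1, -0.2, 0.5]
width: 0.999
```

```bash
python3 - <<'E'
from meas import *
from workcell import bot
s=bot.read_state();show(s)
z=snap('wrist','w10');P=cloud(z)
c=maskcirc(z,near(P,(.461,.314),.058,.018,.06),.023,.049,'disc',P)
m=near(P,(.461,.314),.05,.046,.06);uv=np.argwhere(m)[:,::-1].astype(float);w=onz(z,uv,.053)[:,:2];print('bartop',cv2.minAreaRect((w*1000).astype(np.float32)),w.mean(0).round(4),np.median(P[m][:,2]))
print('table',np.median(P[...,2][near(P,(.461,.314),.1,-.01,.01)]))
E
```

```text
t 13.05 pos [0.44   0.339  0.2939] yaw_y 60.82 tilt 1.54 F [-0.1 -0.2  0.5] T [-0.04 -0.05  0.02] w 0.999 q [ 0.62 -0.01  1.79 -0.01  1.34 -0.44]
disc c [0.463  0.3176] r 0.0487 n 262 303 medz 0.0225
bartop ((461.80609130859375, 317.94671630859375), (13.73643684387207, 60.762516021728516), 60.569129943847656) [0.4613 0.3184] 0.05205330563513033
table -0.0006491896358128135
```

View pics/w10.png

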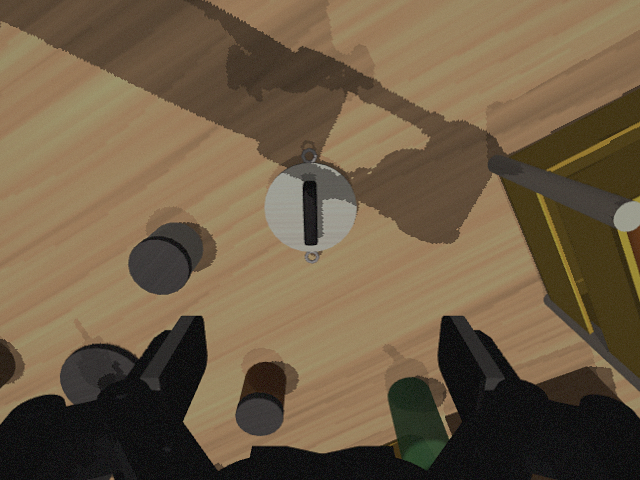

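```bash
python3 - <<'E'
from meas import *
from workcell import bot
s=bot.read_state();show(s)
for r in plan(s,(.4622,.318,.10),Rd(np.radians(60.6)),6):print(r)
E
```

```text
t 13.1 pos [0.4401 0.3389 0.2939] yaw_y 60.77 tilt 1.54 F [-0.2  0.3  0.4] T [ 0.02  0.01 -0.06] w 1.004 q [ 0.62 -0.02  1.79 -0.01  1.34 -0.44]
[ 0.000e+00  3.000e-03 -3.000e-03  3.239e+00 -1.810e-01  4.260e-01]
[ 0.000e+00  3.000e-03 -3.000e-03  3.238e+00 -1.710e-01  4.370e-01]
[ 0.000e+00  3.000e-03 -3.000e-03  3.237e+00 -1.620e-01  4.480e-01]
[ 0.000e+00  3.000e-03 -3.000e-03  3.236e+00 -1.520e-01  4.590e-01]
[ 0.000e+00  3.000e-03 -3.000e-03  3.235e+00 -1.420e-01  4.700e-01]
[ 0.000e+00  3.000e-03 -3.000e-03  3.234e+00 -1.320e-01  4.800e-01]
```

arm_command([
  [[0, 0.003, -0.003, 3.2, -0.18, 0.45, 0.8], [0, 0.003, -0.003, 3.2, -0.17, 0.45, 0.8], [0, 0.003, -0.003, 3.2, -0.16, 0.45, 0.8], [0, 0.003, -0.003, 3.2, -0.15, 0.45, 0.8], [0, 0.003, -0.003, 3.2, -0.14, 0.45, 0.8], [0, 0.003, -0.003, 3.0, -0.13, 0.45, 0.8], [0, 0, 0, 0, 0, 0, 0.8], [0, 0, 0, 0, 0, 0, 0.8]],
])

```text
time: 13.9
tool_pos: [0.4701, 0.3096, 0.1042]
tcp_rot: [0.411, 1.523, -0.404]
wrist_force: [0.5, 0.2, 0.1]
width: 0.799
```

```bash
python3 - <<'E'
from meas import *
from workcell import bot
z=snap('wrist','w11');P=cloud(z)
s=bot.read_state();show(s)
maskcirc(z,near(P,(.462,.317),.058,.018,.06),.023,.049,'disc',P)
m=near(P,(.461,.317),.045,.046,.06);uv=np.argwhere(m)[:,::-1].astype(float);w=onz(z,uv,.053)[:,:2];print('bartop',cv2.minAreaRect((w*1000).astype(np.float32)),w.mean(0).round(4),np.median(P[m][:,2]))
for r in plan(s,(.4622,.318,.055),Rd(np.radians(60.6)),2):print(r)
E
```

```text
t 13.95 pos [0.4698 0.3095 0.1042] yaw_y 60.21 tilt 0.57 F [ 0.3 -0.2 -0.3] T [-0.04 -0.01 -0.  ] w 0.802 q [ 0.54  0.15  1.97 -0.    1.01 -0.51]
disc c [0.463 0.317] r 0.0487 n 466 553 medz 0.0226
bartop ((462.0924377441406, 317.6917724609375), (13.743444442749023, 61.81480026245117), 61.818790435791016) [0.4608 0.3184] 0.05208727932399558
[-0.003  0.004 -0.003  2.455  0.166 -0.561]
[-0.003  0.004 -0.003  2.457  0.176 -0.551]
```

View pics/w11.png

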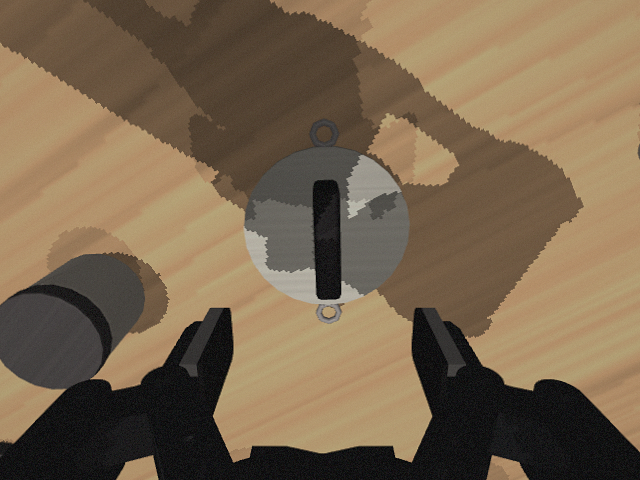

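arm_command([
  [[-0.008, 0.004, -0.003, 1.6, 0.15, -0.5, 0.8], [-0.008, 0.004, -0.003, 1.6, 0.15, -0.4, 0.8], [0, 0, 0, 1.2, 0, 0, 0.8], [0, 0, 0, 0, 0, 0, 0.8], [0, 0, 0, 0, 0, 0, 0.8]],
], newtons=60)

```text
time: 14.45
tool_pos: [0.4661, 0.3196, 0.0617]
tcp_rot: [0.398, 1.53, -0.388]
wrist_force: [-0.8, 0.5, 0.2]
width: 0.802
```

```bash
python3 - <<'E'
from meas import *
from workcell import bot
s=bot.read_state();show(s)
for r in plan(s,(.4624,.3177,.051),Rd(np.radians(61.2)),1):print(r)
E
```

```text
t 14.45 pos [0.4661 0.3196 0.0617] yaw_y 61.25 tilt 0.48 F [-0.8  0.5  0.2] T [ 0.05  0.05 -0.01] w 0.802 q [ 0.56  0.21  2.    0.    0.93 -0.51]
[ 1.00e-03  3.00e-03 -8.00e-03  1.07e+00 -3.51e-01 -2.37e-01]
```

arm_command([
  [[0, 0.002, -0.005, 0.6, -0.25, -0.2, 0.8], [0, 0.001, -0.003, 0.45, -0.1, -0.03, 0.8], [0, 0, 0, 0, 0, 0, 0.8], [0, 0, 0, 0, 0, 0, 0.8]],
])

```text
time: 14.85
tool_pos: [0.4625, 0.318, 0.051]
tcp_rot: [0.393, 1.534, -0.393]
wrist_force: [1.4, 0.6, -0.9]
width: 0.798
```

```bash
python3 - <<'E'
from meas import *
from workcell import bot
s=bot.read_state();show(s)
for r in plan(s,(.4624,.3177,.051),Rd(np.radians(61.2)),1):print(r)
E
```

```text
t 14.85 pos [0.4625 0.318  0.051 ] yaw_y 61.28 tilt 0.04 F [ 1.4  0.6 -0.9] T [ 0.04 -0.   -0.02] w 0.798 q [ 0.56  0.22  2.   -0.    0.91 -0.51]
[ 0.001  0.001  0.     0.    -0.031  0.01 ]
```

Close on the bar.

arm_command([
  [[0, 0, 0, 0, 0, 0, 0.5], [0, 0, 0, 0, 0, 0, 0.4], [0, 0, 0, 0, 0, 0, 0.3], [0, 0, 0, 0, 0, 0, 0.2], [0, 0, 0, 0, 0, 0, 0.1], [0, 0, 0, 0, 0, 0, 0], [0, 0, 0, 0, 0, 0, 0]],
], newtons=60)

```text
time: 15.55
tool_pos: [0.4634, 0.3183, 0.0521]
tcp_rot: [0.394, 1.533, -0.392]
wrist_force: [-0.9, -0.3, 0.7]
width: 0.003
```

```bash
python3 - <<'E'
from meas import *
from workcell import bot
z=snap('wrist','w12')
s=bot.read_state();show(s)
E
```

```text
t 15.6 pos [0.4634 0.3184 0.0521] yaw_y 61.26 tilt 0.14 F [0.1 0.1 0.2] T [0.02 0.07 0.03] w -0.0 q [ 0.56  0.22  2.   -0.    0.91 -0.51]
```

View pics/w12.png

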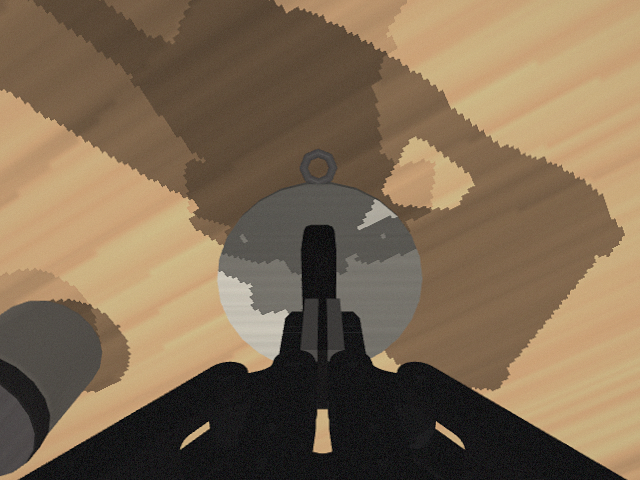

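```bash
python3 - <<'E'
from meas import *
from workcell import bot
print(bot.finger_overhang)
z=load('pics/w12.npz');P=cloud(z);s=bot.read_state()
M=R.from_rotvec(s['tcp_rot']).as_matrix()
for u,v in [(312,305),(312,320),(312,340),(335,305),(335,320),(335,345),(318,240),(318,280),(318,295),(322,310)]:
    print(u,v,P[v,u].round(4),((P[v,u]-s['tool_pos'])@M).round(4))
E
```

```text
0.022
312 305 [0.4512 0.3206 0.0667] [-0.0146 -0.0038 -0.0118]
312 320 [0.4513 0.3208 0.0774] [-0.0253 -0.0036 -0.0117]
312 340 [0.4514 0.3211 0.0897] [-0.0376 -0.0033 -0.0117]
335 305 [0.455  0.3281 0.0672] [-0.0151  0.0046 -0.012 ]
335 320 [0.4553 0.3276 0.0769] [-0.0248  0.0043 -0.0115]
335 345 [0.4556 0.3269 0.0913] [-0.0391  0.0038 -0.0109]
318 240 [0.4359 0.3314 0.0477] [ 0.0044 -0.0017 -0.0304]
318 280 [0.4491 0.3242 0.0526] [-0.0005 -0.0018 -0.0154]
318 295 [0.4547 0.3211 0.0528] [-0.0006 -0.0018 -0.0089]
322 310 [0.4531 0.3238 0.0702] [-0.0181 -0.0002 -0.0116]
```

```bash
python3 - <<'E'
from meas import *
C=np.array([[0,-.316,.949],[1,0,0],[0,.949,.316]]);T=np.array([-.1479,0,-.0822])
C=np.array([[-0.,-.31623,.94868],[1,0,0],[0,.94868,.31623]])
for f in ['w2','w10','w11','w3','w4','w5','w12']:
    z=load(f'pics/{f}.npz');P=cloud(z);E=z['extrinsics'];M=E[:3,:3]@C.T;pos=E[:3,3]-M@T
    L=(P-pos)@M
    # finger points: tool-z between -.02 and .0, ahead x>-.06, above anything: depth small
    m=(z['d']>0)&(z['d']<.16)&(L[...,2]>-.02)&(L[...,2]<.015)
    q=L[m];i=np.argsort(-q[:,0])[:8];print(f,pos.round(3),q[i].round(4)[::3].tolist())
E
```

```text
w2 [ 0.506 -0.297  0.289] [[-0.0178, 0.043, -0.0003], [-0.0181, 0.0428, 0.0025], [-0.0182, -0.0431, 0.0054]]
w10 [0.44  0.339 0.294] [[-0.0173, -0.0433, 0.0091], [-0.0179, -0.0428, -0.0021], [-0.018, 0.0428, -0.0059]]
w11 [0.47  0.309 0.104] [[-0.0116, 0.0342, -0.0017], [-0.0121, -0.0345, -0.008], [-0.0122, 0.0343, 0.0005]]
w3 [ 0.522 -0.293  0.148] [[-0.004, -0.0224, -0.008], [-0.0041, -0.0161, -0.008], [-0.0041, -0.022, -0.008]]
w4 [ 0.523 -0.302  0.276] [[-0.0051, 0.0125, -0.0086], [-0.0054, -0.0016, -0.0039], [-0.0054, 0.0023, -0.0043]]
w5 [ 0.439 -0.018  0.256] [[-0.0051, 0.0074, -0.005], [-0.0053, -0.0098, -0.0043], [-0.0054, -0.0071, -0.0039]]
w12 [0.463 0.318 0.052] [[-0.0, -0.0071, -0.0199], [-0.0002, 0.0031, -0.0195], [-0.0003, 0.0008, -0.02]]
```

arm_command([
  [[0, 0, 0, 0, 0, 0, 0.4], [0, 0, 0, 0, 0, 0, 0.7], [0, 0, 0, 0, 0, 0, 0.7], [0, 0, 0, 0.7, -0.08, 0.1, 0.7], [0, 0, 0, 0.6, 0, 0, 0.7], [0, 0, 0, 0, 0, 0, 0.7], [0, 0, 0, 0, 0, 0, 0.7]],
])

```text
time: 16.3
tool_pos: [0.4636, 0.3168, 0.0374]
tcp_rot: [0.394, 1.533, -0.393]
wrist_force: [0.2, 0.9, 0.6]
width: 0.7
```

```bash
python3 - <<'E'
from meas import *
from workcell import bot
s=bot.read_state();show(s)
z=snap('scene','s13');cv2.imwrite('pics/s13c.png',cv2.resize(z['p'][170:300,390:560],(784,600)))
for r in plan(s,(.4624,.3177,.038),Rd(np.radians(61.2)),1):print(r)
E
```

```text
t 16.3 pos [0.4636 0.3168 0.0374] yaw_y 61.26 tilt 0.09 F [0.2 0.9 0.6] T [-0.02  0.01 -0.01] w 0.7 q [ 0.56  0.24  2.01 -0.    0.89 -0.51]
[ 0.001  0.001 -0.001 -0.057  0.022 -0.148]
```

View pics/s13c.png

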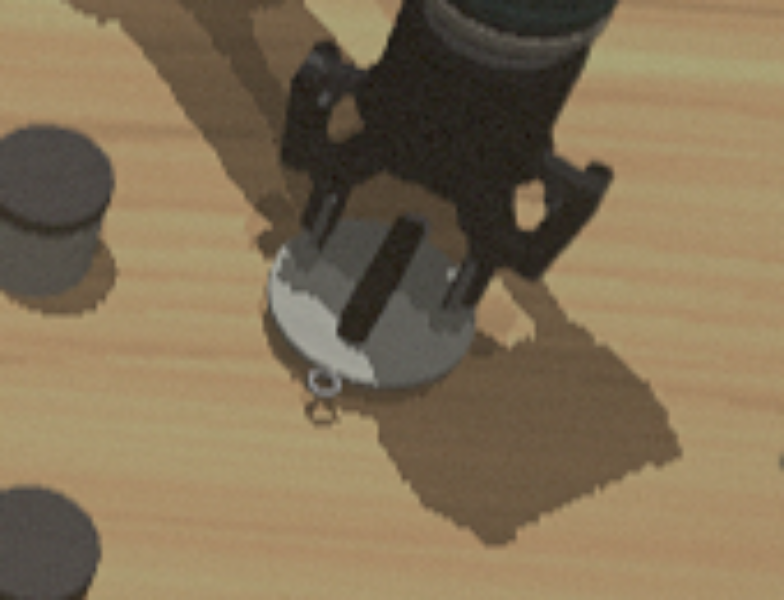

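arm_command([
  [[0, 0, 0, 0, 0, -0.1, 0.5], [0, 0, 0, 0, 0, 0, 0.4], [0, 0, 0, 0, 0, 0, 0.3], [0, 0, 0, 0, 0, 0, 0.2], [0, 0, 0, 0, 0, 0, 0.1], [0, 0, 0, 0, 0, 0, 0], [0, 0, 0, 0, 0, 0, 0]],
], newtons=60)

```text
time: 17.05
tool_pos: [0.4628, 0.3176, 0.038]
tcp_rot: [0.394, 1.533, -0.392]
wrist_force: [-0.3, 0.4, 0.5]
width: 0.142
```

```bash
python3 - <<'E'
from meas import *
from workcell import bot
z=snap('wrist','w14')
s=bot.read_state();show(s)
E
```

```text
t 17.1 pos [0.4628 0.3176 0.038 ] yaw_y 61.27 tilt 0.12 F [-0.3 -0.7  0.4] T [ 0.02  0.06 -0.02] w 0.137 q [ 0.56  0.24  2.01 -0.    0.89 -0.51]
```

View pics/w14.png

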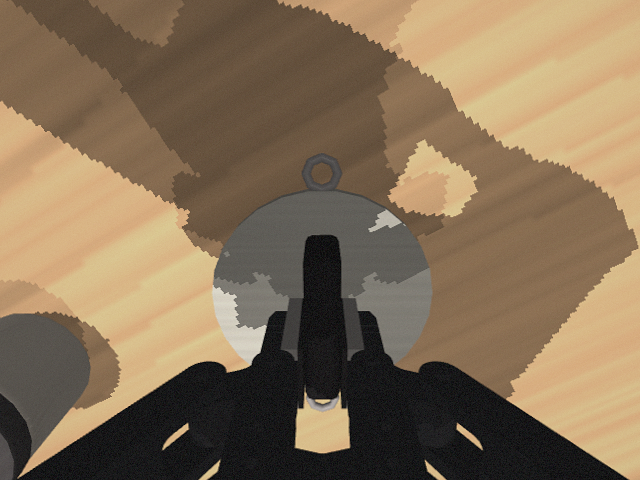

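arm_command([
  [[0, 0, 0, 0, 0, 0, 0.25], [0, 0, 0, 0, 0, 0, 0.35], [0, 0, 0, 0.5, 0, 0, 0.35], [0, 0, 0, 0.5, 0, 0, 0.35], [0, 0, 0, 0, 0, 0, 0.35], [0, 0, 0, 0, 0, 0, 0.35]],
])

```text
time: 17.7
tool_pos: [0.4629, 0.3176, 0.0269]
tcp_rot: [0.394, 1.533, -0.392]
wrist_force: [0.3, 0.0, -0.9]
width: 0.347
```

```bash
python3 - <<'E'
from meas import *
from workcell import bot
s=bot.read_state();show(s)
E
```

```text
t 17.7 pos [0.4629 0.3176 0.0269] yaw_y 61.26 tilt 0.12 F [ 0.3  0.  -0.9] T [-0.03  0.07 -0.  ] w 0.347 q [ 0.56  0.25  2.02 -0.    0.87 -0.51]
```

arm_command([
  [[0, 0, 0, 0, 0, 0, 0.2], [0, 0, 0, 0, 0, 0, 0.1], [0, 0, 0, 0, 0, 0, 0], [0, 0, 0, 0, 0, 0, 0], [0, 0, 0, 0, 0, 0, 0]],
], newtons=80)

```text
time: 18.2
tool_pos: [0.4629, 0.3176, 0.027]
tcp_rot: [0.394, 1.533, -0.392]
wrist_force: [-0.0, 0.1, -0.5]
width: 0.143
```

```bash
python3 - <<'E'
from meas import *
from workcell import bot
z=snap('wrist','w15')
s=bot.read_state();show(s)
P=cloud(z);M=R.from_rotvec(s['tcp_rot']).as_matrix()
c=maskcirc(z,near(P,(.462,.317),.058,.018,.03),.023,.049,'disc',P)
print('disc centre in tool',((np.r_[c,.023]-s['tool_pos'])@M).round(4))
E
```

```text
t 18.25 pos [0.463  0.3176 0.027 ] yaw_y 61.27 tilt 0.13 F [-1.  -0.2 -0.2] T [-0.01  0.    0.01] w 0.143 q [ 0.56  0.25  2.02 -0.    0.87 -0.51]
disc c [0.4621 0.3179] r 0.0482 n 487 898 medz 0.0224
disc centre in tool [ 0.004  -0.0002 -0.0009]
```

View pics/w15.png

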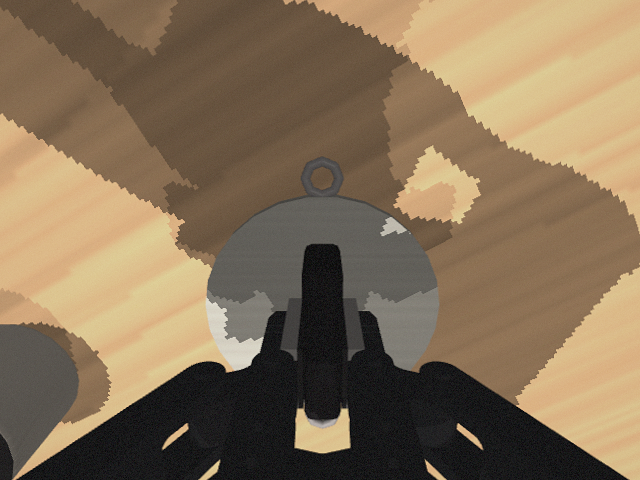

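arm_command([
  [[0, 0, 0, -0.8, 0, 0, 0], [0, 0, 0, -1.5, 0, 0, 0], [0, 0, 0, -2.5, 0, 0, 0], [0, 0, 0, -3.2, 0, 0, 0], [0, 0, 0, -3.5, 0, 0, 0], [0, 0, 0, -3.5, 0, 0, 0], [0, 0, 0, -3.5, 0, 0, 0], [0, 0, 0, -3.2, 0, 0, 0], [0, 0, 0, -2.8, 0, 0, 0], [0, 0, 0, -2, 0, 0, 0]],
])

```text
time: 19.25
tool_pos: [0.4588, 0.3152, 0.308]
tcp_rot: [0.392, 1.536, -0.395]
wrist_force: [0.7, 0.2, -2.2]
width: 0.141
```

```bash
python3 - <<'E'
from meas import *
from workcell import bot
s=bot.read_state();show(s)
for r in plan(s,(.60,-.30,.30),Rd(np.radians(90)),19)[::2]:print(r)
E
```

```text
t 19.25 pos [0.4588 0.3152 0.308 ] yaw_y 61.26 tilt 0.12 F [ 0.7  0.2 -2.2] T [ 0.02 -0.01  0.02] w 0.141 q [ 0.56 -0.    1.75 -0.    1.39 -0.51]
[-0.026 -0.     0.     0.046 -2.481  2.209]
[-0.026 -0.     0.     0.046 -2.595  2.075]
[-0.026 -0.     0.     0.045 -2.7    1.935]
[-0.026 -0.     0.     0.045 -2.799  1.79 ]
[-0.026 -0.     0.     0.045 -2.889  1.639]
[-0.026 -0.     0.     0.044 -2.972  1.485]
[-0.026 -0.     0.     0.044 -3.046  1.326]
[-0.026 -0.     0.     0.043 -3.112  1.163]
[-0.026 -0.     0.     0.043 -3.169  0.997]
[-0.026 -0.     0.     0.042 -3.217  0.829]
```

arm_command([
  [[-0.026, 0, 0, 0, -1.5, 1.3, 0], [-0.026, 0, 0, 0, -2.5, 2.1, 0], [-0.026, 0, 0, 0, -2.6, 2.0, 0], [-0.026, 0, 0, 0, -2.7, 2.0, 0], [-0.026, 0, 0, 0, -2.7, 1.9, 0], [-0.026, 0, 0, 0, -2.8, 1.8, 0], [-0.026, 0, 0, 0, -2.8, 1.7, 0], [-0.026, 0, 0, 0, -2.9, 1.6, 0], [-0.026, 0, 0, 0, -2.9, 1.5, 0], [-0.026, 0, 0, 0, -3.0, 1.5, 0]],
])

```text
time: 20.25
tool_pos: [0.5258, -0.0011, 0.3287]
tcp_rot: [0.183, 1.542, -0.165]
wrist_force: [0.3, 1.0, -1.6]
width: 0.143
```

```bash
python3 - <<'E'
from meas import *
from workcell import bot
s=bot.read_state();show(s)
for r in plan(s,(.60,-.30,.30),Rd(np.radians(90)),10)[::2]:print(r)
E
```

```text
t 20.25 pos [ 0.5258 -0.0011  0.3287] yaw_y 77.29 tilt 1.4 F [ 0.3  1.  -1.6] T [ 0.01 -0.03  0.05] w 0.143 q [-0.06 -0.08  1.79  0.01  1.41 -1.41]
[-2.200e-02  2.000e-03 -1.000e-03  2.760e-01 -2.757e+00  1.376e+00]
[-2.200e-02  2.000e-03 -1.000e-03  2.770e-01 -2.814e+00  1.254e+00]
[-2.200e-02  2.000e-03 -1.000e-03  2.790e-01 -2.867e+00  1.129e+00]
[-2.200e-02  2.000e-03 -1.000e-03  2.810e-01 -2.913e+00  1.002e+00]
[-2.200e-02  2.000e-03 -1.000e-03  2.830e-01 -2.954e+00  8.730e-01]
```

arm_command([
  [[-0.022, 0.002, -0.001, 0, -2.8, 1.4, 0], [-0.022, 0.002, -0.001, 0, -2.8, 1.4, 0], [-0.022, 0.002, -0.001, 0, -2.8, 1.3, 0], [-0.022, 0.002, -0.001, 0.3, -2.8, 1.3, 0], [-0.022, 0.002, -0.001, 0.3, -2.9, 1.2, 0], [-0.022, 0.002, -0.001, 0.3, -2.9, 1.2, 0], [-0.022, 0.002, -0.001, 0.3, -2.9, 1.0, 0], [-0.022, 0.002, -0.001, 0.3, -2.9, 1.0, 0], [-0.022, 0.002, -0.001, 0.3, -2.5, 0.9, 0], [0, 0, 0, 0, -1, 0.3, 0]],
])

```text
time: 21.25
tool_pos: [0.5996, -0.2905, 0.3245]
tcp_rot: [0.014, 1.556, -0.016]
wrist_force: [-0.4, -0.4, -2.0]
width: 0.146
```

arm_command([
  [[0, 0, 0, 0, 0, 0, 0], [0, 0, 0, 0, 0, 0, 0]],
])

```text
time: 21.45
tool_pos: [0.5991, -0.291, 0.3257]
tcp_rot: [0.016, 1.556, -0.018]
wrist_force: [0.3, 0.6, -1.8]
width: 0.143
```

```bash
python3 - <<'E'
from meas import *
from workcell import bot
s=bot.read_state();show(s)
z=snap('wrist','w16');P=cloud(z)
maskcirc(z,near(P,(.521,-.301),.06,.094,.107),.1,.052,'rim',P)
cv2.imwrite('pics/w16c.png',cv2.resize(z['p'][0:240,160:480],(800,600),interpolation=cv2.INTER_CUBIC))
E
```

```text
t 21.45 pos [ 0.5991 -0.291   0.3257] yaw_y 88.75 tilt 0.84 F [ 0.3  0.6 -1.8] T [-0.02  0.04  0.05] w 0.143 q [-0.49  0.2   1.51  0.01  1.43 -2.04]
rim c [ 0.5222 -0.3004] r 0.0504 n 375 616 medz 0.0994
```

View pics/w16c.png

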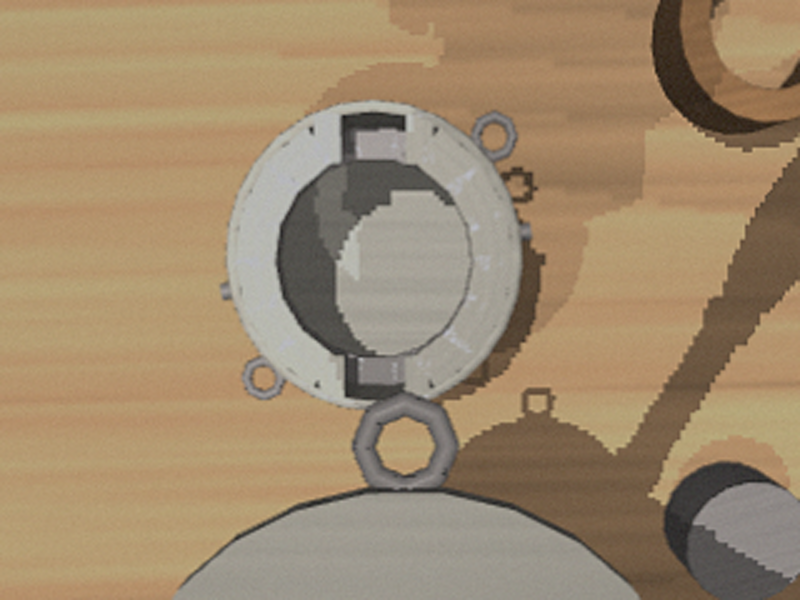

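```bash
python3 - <<'E'
from meas import *
z=load('pics/w16.npz')
c2f=lambda L:[(160+a/2.5,b/2.5) for a,b in L]
e=onz(z,c2f([(495,136),(264,377)]),.09)[:,:2];print('eyes',e,e.mean(0),np.linalg.norm(e[0]-e[1]),np.degrees(np.arctan2(*(e[1]-e[0])[::-1])))
sl=onz(z,c2f([(342,114),(406,114),(346,396),(405,397)]),.1)[:,:2];print(sl)
a=sl[:2].mean(0);b=sl[2:].mean(0);print('slot',(a+b)/2,np.linalg.norm(a-b),np.degrees(np.arctan2(*(b-a)[::-1])))
E
```

```text
eyes [[ 0.48210237 -0.25731638]
 [ 0.56234491 -0.34239636]] [ 0.52222364 -0.29985637] 0.11695070461965637 -46.67602852253943
[[ 0.47507995 -0.30922024]
 [ 0.47555911 -0.28787138]
 [ 0.56857715 -0.31167818]
 [ 0.56941134 -0.29027197]]
slot [ 0.52215689 -0.29976044] 0.09370620657918485 -1.4855200125889603
```

```bash
python3 - <<'E'
from meas import *
from workcell import bot
s=bot.read_state();show(s)
for r in plan(s,(.523,-.300,.155),Rd(np.radians(88.45)),8)[::3]:print(r)
E
```

```text
t 21.5 pos [ 0.5992 -0.2908  0.3259] yaw_y 88.78 tilt 0.86 F [-0.4  0.3 -1.1] T [-0.01 -0.01 -0.03] w 0.146 q [-0.49  0.2   1.51  0.01  1.43 -2.04]
[ 1.000e-03  2.000e-03  0.000e+00  2.122e+00 -1.320e-01 -9.810e-01]
[ 1.000e-03  2.000e-03  0.000e+00  2.127e+00 -1.350e-01 -9.690e-01]
[ 1.000e-03  2.000e-03  0.000e+00  2.133e+00 -1.380e-01 -9.570e-01]
```

arm_command([
  [[0.001, 0.002, 0, 2.1, -0.13, -0.97, 0], [0.001, 0.002, 0, 2.1, -0.13, -0.97, 0], [0.001, 0.002, 0, 2.1, -0.13, -0.97, 0], [0.001, 0.002, 0, 2.1, -0.13, -0.97, 0], [0.001, 0.002, 0, 2.1, -0.13, -0.97, 0], [0.001, 0.002, 0, 2.1, -0.13, -0.97, 0], [0.001, 0.002, 0, 2.0, -0.13, -0.97, 0], [0, 0, 0, 1.2, -0.1, -0.6, 0], [0, 0, 0, 0, 0, 0, 0], [0, 0, 0, 0, 0, 0, 0]],
])

```text
time: 22.5
tool_pos: [0.5264, -0.2869, 0.1704]
tcp_rot: [0.012, 1.56, -0.015]
wrist_force: [1.2, -0.5, -0.4]
width: 0.145
```

```bash
python3 - <<'E'
from meas import *
from workcell import bot
s=bot.read_state();show(s)
for r in plan(s,(.523,-.300,.15),Rd(np.radians(88.45)),1)[::3]:print(r)
E
```

```text
t 22.5 pos [ 0.5264 -0.2869  0.1704] yaw_y 89.03 tilt 0.65 F [ 1.2 -0.5 -0.4] T [-0.   -0.    0.02] w 0.145 q [-0.54  0.16  1.84  0.    1.14 -2.1 ]
[ 1.000e-02  1.100e-02  2.000e-03  2.040e+00 -1.311e+00 -3.390e-01]
```

arm_command([
  [[0.005, 0.006, 0.001, 0.8, -0.6, -0.2, 0], [0.005, 0.005, 0.001, 0.6, -0.6, -0.14, 0], [0, 0, 0, 0.4, -0.1, 0, 0], [0, 0, 0, 0, 0, 0, 0], [0, 0, 0, 0, 0, 0, 0]],
])

```text
time: 23.0
tool_pos: [0.5262, -0.3025, 0.155]
tcp_rot: [0.019, 1.565, -0.024]
wrist_force: [1.0, -0.5, -0.8]
width: 0.14
```

```bash
python3 - <<'E'
from meas import *
from workcell import bot
s=bot.read_state();show(s)
for r in plan(s,(.523,-.300,.145),Rd(np.radians(88.45)),1)[::3]:print(r)
E
```

```text
t 23.0 pos [ 0.5262 -0.3025  0.155 ] yaw_y 88.44 tilt 0.38 F [ 1.  -0.5 -0.8] T [-0.01  0.02  0.01] w 0.14 q [-0.56  0.19  1.83  0.    1.12 -2.11]
[-0.     0.006  0.003  0.996  0.243 -0.335]
```

arm_command([
  [[0, 0.006, 0.003, 0.5, 0.2, -0.3, 0], [0, 0, 0, 0.45, 0, 0, 0], [0, 0, 0, 0, 0, 0, 0], [0, 0, 0, 0, 0, 0, 0]],
])

```text
time: 23.4
tool_pos: [0.5232, -0.3002, 0.1447]
tcp_rot: [0.022, 1.571, -0.021]
wrist_force: [1.3, -0.1, -1.6]
width: 0.143
```

```bash
python3 - <<'E'
from meas import *
from workcell import bot
s=bot.read_state();show(s)
z=snap('wrist','w17')
z=snap('scene','s17');cv2.imwrite('pics/s17c.png',cv2.resize(z['p'][150:280,100:273],(798,600)))
for r in plan(s,(.523,-.300,.130),Rd(np.radians(88.45)),1)[::3]:print(r)
E
```

```text
t 23.4 pos [ 0.5232 -0.3002  0.1447] yaw_y 88.44 tilt 0.04 F [ 1.3 -0.1 -1.6] T [ 0.02 -0.02 -0.04] w 0.143 q [-0.56  0.19  1.85 -0.    1.1  -2.11]
[-0.000e+00 -1.000e-03 -0.000e+00  1.473e+00  1.600e-02 -1.500e-02]
```

View pics/w17.png

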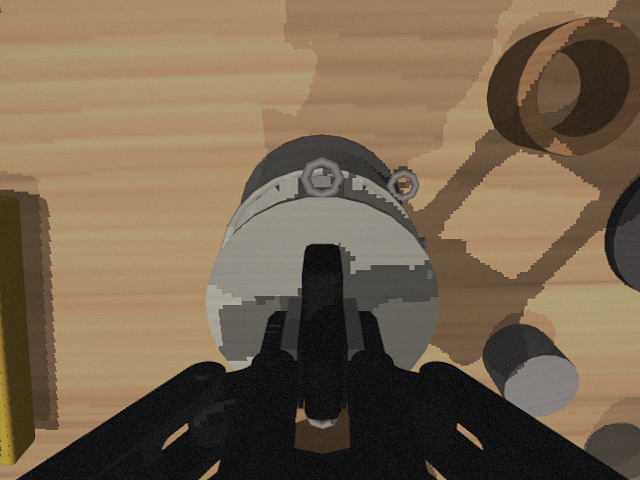

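View pics/s17c.png

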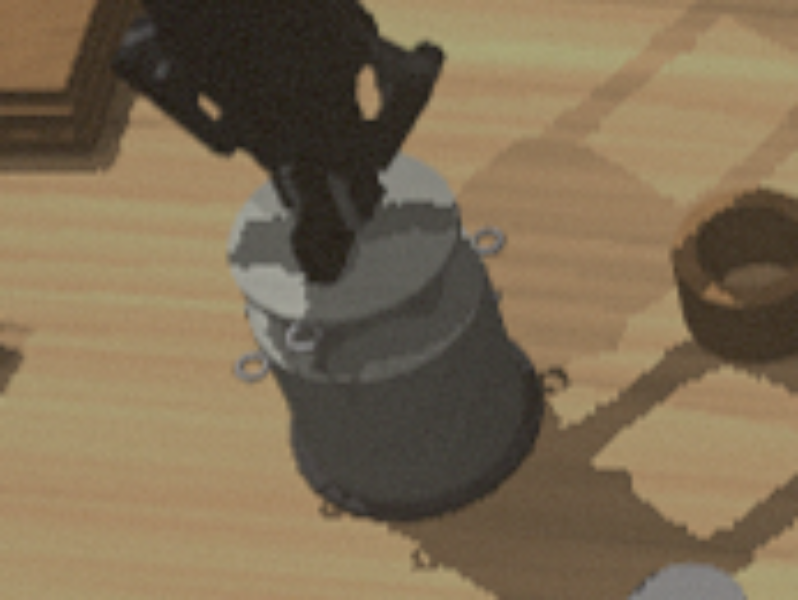

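arm_command([
  [[0, 0, 0, 0.5, 0, 0, 0], [0, 0, 0, 0.5, 0, 0, 0], [0, 0, 0, 0.5, 0, 0, 0], [0, 0, 0, 0.4, 0, 0, 0], [0, 0, 0, 0, 0, 0, 0], [0, 0, 0, 0, 0, 0, 0]],
])

```text
time: 24.1
tool_pos: [0.5231, -0.3001, 0.124]
tcp_rot: [0.021, 1.571, -0.021]
wrist_force: [0.3, -0.4, -1.2]
width: 0.141
```

```bash
python3 - <<'E'
from meas import *
from workcell import bot
s=bot.read_state();show(s)
for r in plan(s,(.523,-.300,.109),Rd(np.radians(88.45)),1)[::3]:print(r)
E
```

```text
t 24.1 pos [ 0.5231 -0.3001  0.124 ] yaw_y 88.45 tilt 0.04 F [ 0.3 -0.4 -1.2] T [-0.05  0.02 -0.03] w 0.141 q [-0.56  0.21  1.86 -0.    1.07 -2.11]
[-0.0e+00 -1.0e-03 -0.0e+00  1.5e+00  7.0e-03 -1.2e-02]
```

arm_command([
  [[0, 0, 0, 0.4, 0, 0, 0], [0, 0, 0, 0.4, 0, 0, 0], [0, 0, 0, 0.3, 0, 0, 0], [0, 0, 0, 0, 0, 0, 0]],
])

```text
time: 24.5
tool_pos: [0.5233, -0.3002, 0.1123]
tcp_rot: [0.021, 1.571, -0.021]
wrist_force: [-0.4, 0.3, -1.9]
width: 0.147
```

arm_command([
  [[0, 0, 0, 0.2, 0, 0, 0], [0, 0, 0, 0.2, 0, 0, 0], [0, 0, 0, 0, 0, 0, 0]],
])

```text
time: 24.8
tool_pos: [0.5237, -0.3005, 0.1091]
tcp_rot: [0.021, 1.57, -0.022]
wrist_force: [0.0, -0.5, -1.8]
width: 0.138
```

```bash
python3 - <<'E'
from meas import *
from workcell import bot
s=bot.read_state();show(s)
E
```

```text
t 24.8 pos [ 0.5237 -0.3005  0.1091] yaw_y 88.44 tilt 0.05 F [ 0.  -0.5 -1.8] T [ 0.04 -0.02 -0.03] w 0.138 q [-0.56  0.23  1.87 -0.    1.04 -2.11]
```

arm_command([
  [[0, 0, 0, 0.1, 0, 0, 0], [0, 0, 0, 0.1, 0, 0, 0], [0, 0, 0, 0, 0, 0, 0]],
])

```text
time: 25.1
tool_pos: [0.524, -0.3007, 0.1092]
tcp_rot: [0.021, 1.569, -0.022]
wrist_force: [0.7, -0.2, -1.4]
width: 0.142
```

arm_command([
  [[0, 0, 0, 0.1, 0, 0, 0], [0, 0, 0, 0, 0, 0, 0]],
])

```text
time: 25.3
tool_pos: [0.5242, -0.3008, 0.109]
tcp_rot: [0.02, 1.569, -0.022]
wrist_force: [0.0, 0.4, -1.1]
width: 0.142
```

```bash
python3 - <<'E'
from meas import *
from workcell import bot
s=bot.read_state();show(s)
z=snap('scene','s18');cv2.imwrite('pics/s18c.png',cv2.resize(z['p'][150:280,100:273],(798,600)))
s=bot.read_state();show(s)
E
```

```text
t 25.3 pos [ 0.5242 -0.3008  0.109 ] yaw_y 88.45 tilt 0.13 F [ 0.   0.4 -1.1] T [0.03 0.09 0.01] w 0.142 q [-0.56  0.23  1.87 -0.    1.04 -2.11]
t 25.35 pos [ 0.5243 -0.3009  0.109 ] yaw_y 88.45 tilt 0.14 F [-1.4  1.   1.8] T [ 0.2   0.1  -0.01] w 0.141 q [-0.56  0.23  1.87 -0.    1.04 -2.11]
```

View pics/s18c.png

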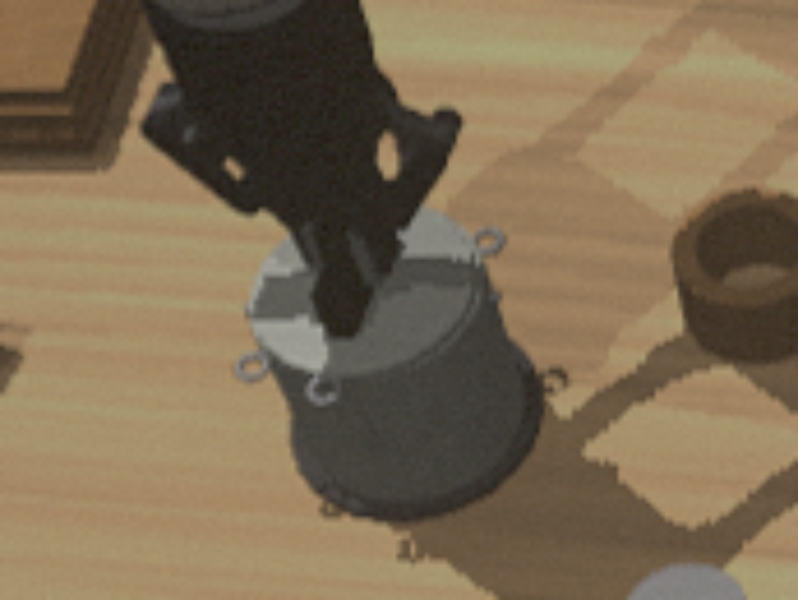

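arm_command([
  [[0.06, 0, 0, 0, 0.04, -0.06, 0], [0.06, 0, 0, 0, 0.02, -0.04, 0], [0.06, 0, 0, 0, 0, 0, 0], [0.06, 0, 0, 0, 0, 0, 0], [0, 0, 0, 0, 0, 0, 0]],
])

```text
time: 25.85
tool_pos: [0.5229, -0.3009, 0.1089]
tcp_rot: [0.213, 1.559, -0.217]
wrist_force: [-0.3, 1.0, 1.9]
width: 0.14
```

```bash
python3 - <<'E'
from meas import *
from workcell import bot
s=bot.read_state();show(s)
for r in plan(s,(.523,-.300,.109),Rd(np.radians(43.4)),1)[::3]:print(r)
E
```

```text
t 25.85 pos [ 0.5229 -0.3009  0.1089] yaw_y 74.27 tilt 0.17 F [-0.3  1.   1.9] T [0.18 0.08 0.06] w 0.14 q [-0.56  0.23  1.88 -0.    1.04 -1.86]
[ 0.539  0.002  0.002 -0.006  0.088 -0.016]
```

arm_command([
  [[0.06, 0, 0, 0, 0.04, 0, 0], [0.06, 0, 0, 0, 0.04, 0, 0], [0.06, 0, 0, 0, 0, 0, 0], [0.06, 0, 0, 0, 0, 0, 0], [0.06, 0, 0, 0, 0, 0, 0], [0.06, 0, 0, 0, 0, 0, 0], [0, 0, 0, 0, 0, 0, 0]],
])

```text
time: 26.55
tool_pos: [0.5229, -0.3008, 0.109]
tcp_rot: [0.493, 1.512, -0.5]
wrist_force: [-0.8, -0.3, 0.5]
width: 0.142
```

```bash
python3 - <<'E'
from meas import *
from workcell import bot
s=bot.read_state();show(s)
for r in plan(s,(.523,-.300,.109),Rd(np.radians(43.4)),1)[::3]:print(r)
z=snap('wrist','w19')
E
```

```text
t 26.55 pos [ 0.5229 -0.3008  0.109 ] yaw_y 53.66 tilt 0.24 F [-0.8 -0.3  0.5] T [0.09 0.09 0.07] w 0.142 q [-0.56  0.23  1.88 -0.    1.04 -1.5 ]
[ 0.179  0.003  0.003 -0.     0.069 -0.041]
```

View pics/w19.png

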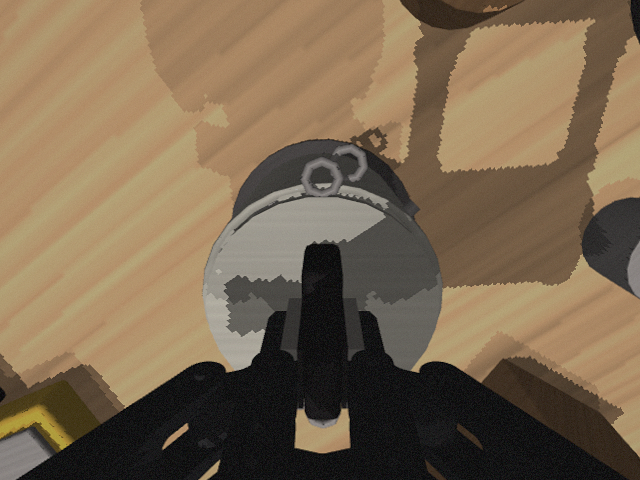

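arm_command([
  [[0.06, 0, 0, 0, 0.04, 0, 0], [0.06, 0, 0, 0, 0.03, 0, 0], [0.06, 0, 0, 0, 0, 0, 0], [0, 0, 0, 0, 0, 0, 0], [0, 0, 0, 0, 0, 0, 0]],
])

```text
time: 27.1
tool_pos: [0.523, -0.3007, 0.109]
tcp_rot: [0.626, 1.476, -0.634]
wrist_force: [-0.4, 0.4, 1.6]
width: 0.145
```

```bash
python3 - <<'E'
from meas import *
from workcell import bot
s=bot.read_state();show(s)
for r in plan(s,(.523,-.300,.109),Rd(np.radians(43.4)),1)[::3]:print(r)
z=snap('wrist','w20');cv2.imwrite('pics/w20c.png',cv2.resize(z['p'][120:270,220:420],(800,600),interpolation=cv2.INTER_CUBIC))
E
```

```text
t 27.1 pos [ 0.523  -0.3007  0.109 ] yaw_y 43.79 tilt 0.3 F [-0.4  0.4  1.6] T [0.18 0.12 0.08] w 0.145 q [-0.56  0.23  1.88 -0.01  1.04 -1.32]
[ 0.007  0.003  0.004  0.003  0.053 -0.053]
```

View pics/w20c.png

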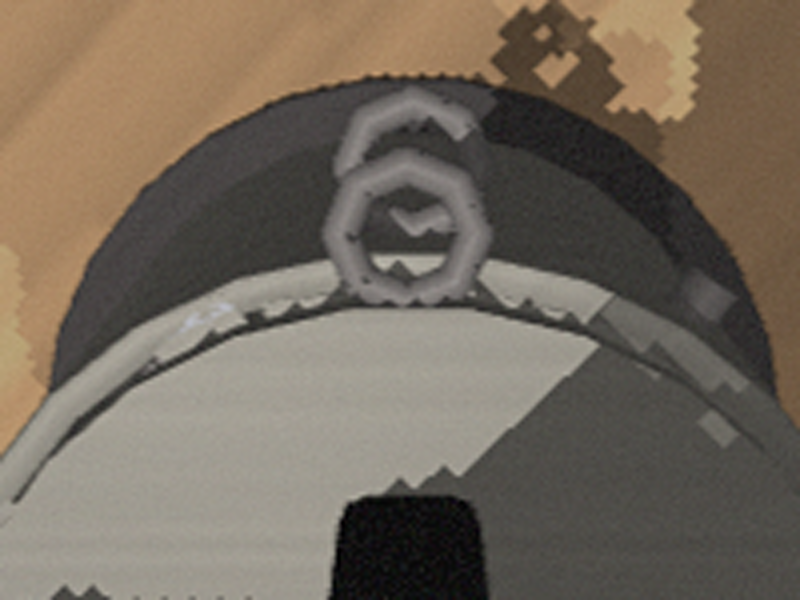

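arm_command([
  [[0.012, 0, 0, 0, 0, 0, 0], [0, 0, 0, 0, 0, 0, 0], [0, 0, 0, 0, 0, 0, 0], [0, 0, 0, 0, 0, 0, 0], [0, 0, 0, 0, 0, 0, 0], [0, 0, 0, 0, 0, 0, 0], [0, 0, 0, 0, 0, 0, 0], [0, 0, 0, 0, 0, 0, 0], [0, 0, 0, 0, 0, 0, 0], [0, 0, 0, 0, 0, 0, 0]],
])

```text
time: 28.15
tool_pos: [0.5229, -0.3007, 0.109]
tcp_rot: [0.634, 1.474, -0.642]
wrist_force: [-0.4, 0.5, 2.1]
width: 0.144
```

```bash
python3 - <<'E'
from meas import *
from workcell import bot
s=bot.read_state();show(s)
z=snap('wrist','w21');cv2.imwrite('pics/w21c.png',cv2.resize(z['p'][120:270,220:420],(800,600),interpolation=cv2.INTER_CUBIC))
z=snap('scene','s21');z=snap('top','t21')
s=bot.read_state();show(s);print(s['joint_vel'].round(3))
E
```

```text
t 28.15 pos [ 0.5229 -0.3007  0.109 ] yaw_y 43.24 tilt 0.3 F [-0.4  0.5  2.1] T [0.11 0.09 0.17] w 0.144 q [-0.56  0.23  1.88 -0.01  1.04 -1.31]
t 28.3 pos [ 0.5229 -0.3007  0.109 ] yaw_y 43.24 tilt 0.3 F [-0.8  0.2  1.7] T [0.15 0.1  0.16] w 0.142 q [-0.56  0.23  1.88 -0.01  1.04 -1.31]
[-0.001 -0.001  0.002 -0.001  0.001  0.001]
```

View pics/w21c.png

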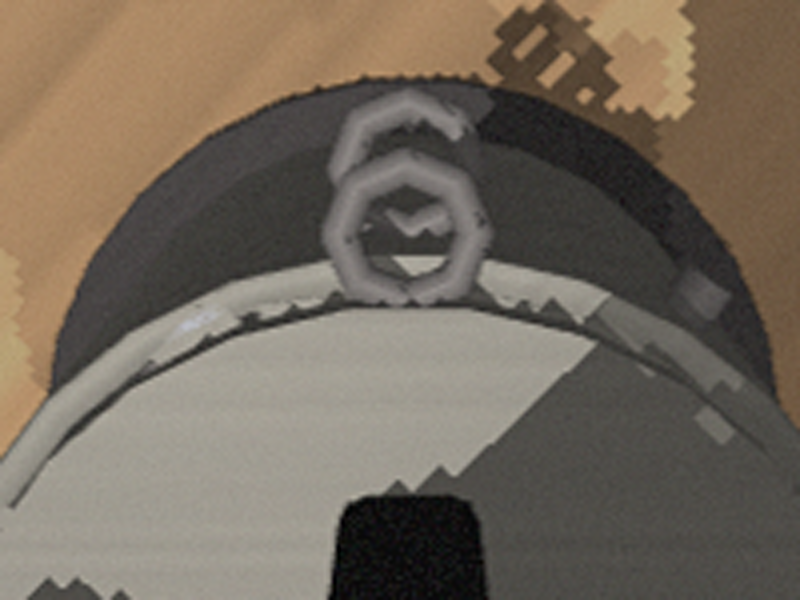

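View pics/s21.png

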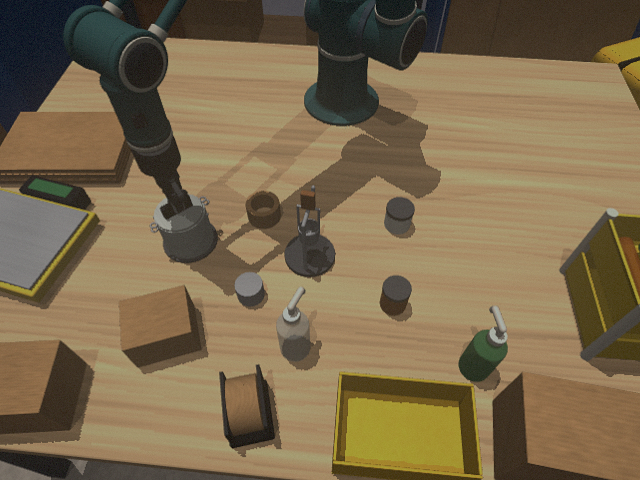

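View pics/t21.png

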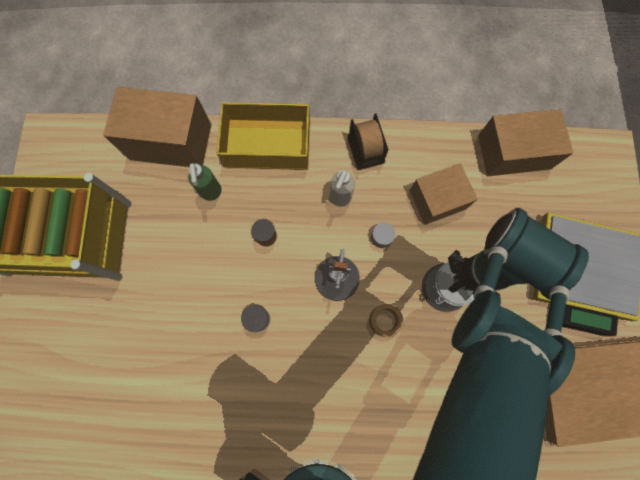

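```bash
python3 - <<'E'
from workcell import bot
print(bot.finish_job())
E
```

```text
the job is handed in; nothing more can be done
None
```

The job was handed in at 28.3 s with the pail hanging on the hook and the lid held half-way, still gripped and at rest.

**What I did:** I lifted the pail out and hung it by its bail on the hook seat. I then lowered the lid through the slots until it was flush; the tool stopped at 109 mm, the height I had worked out for the lid being home. I turned it clockwise about 45.2°, going only by the slot direction I measured, and never took it near the 65° catches.

**Last checks:**
- **Lid:** the wrist picture showed the lid's eye directly above the canister's, both near column 408 of the enlarged crop. The arm was still, with about 2 N vertical force. The wrist read about 0.16 N m, as expected from the return ring at half-way.
- **Pail and goods:** the scene and top pictures showed the pail still hanging, and the other goods in the same places as in the first pictures.

**What failed or disagreed:**
- **First grasp of the lid:** it closed on air above the grip bar. The wrist images put the shut fingertips roughly 28 mm farther back than the stated 22 mm overhang, so I gripped again lower and it held.
- **Camera positions:** the scene camera placed things about 6 to 9 mm farther out in x than the top and wrist cameras. I used the wrist camera's values.
- **Width reading:** the reported opening came out about 1.5 to 2 mm smaller than the known width of both gripped parts.

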